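# Clear the weld fixture of bar ends and load it with square tubes

## Task

Get the fixture ready for tacking: collect every mitred bar end lying in it in the tip tray, then lift the tray by its handle so that they all drop into the scrap bin together, and let the tray down again. Load every square tube lying on the bench into a fixture station of its own, any one: long axis towards the end fence, pressed down until it lies flat on the plate (the lift pins give way), slid up against the station's side rail and then against the end fence. Leave the other things on the bench alone.

Things in the scene. Friction and masses are not known exactly. Their poses are not given: they have to be found in the camera images.
- fixture: fixed locating fixture: steel plate 116 (x) x 236 (y) x 12 mm thick, three stations side by side along y. Origin: centre of the underside; +x points to the end fence (roughly away from the robot), +y left. The end fence is a bar along y, 12 mm high above the plate, inner face at x = +46 mm. Each station has a side rail on its +y side, 12 mm high, 8 mm thick, from x = -12 to +46 mm
- scrap_bin: open sheet-metal scrap bin, fixed to the bench, with the tip tray hinged on top of it. Its +x is the pouring direction (roughly to the robot's right); origin at bench height under the tray's hinge line, z up. The bin is 176 mm wide (y) and reaches from x = -10 to +125 mm; near wall 45 mm high, side walls 85 mm, far wall 110 mm. Two posts 75 mm high carry the hinge at y = +-92 mm
- scrap_bin_in (a point): centre of the bin's inner floor, 4 mm above the bench; axes as scrap_bin
- tray_hinge (a point): middle of the tray's hinge line, 65 mm above the bench; the hinge runs along the y axis of scrap_bin
- tip_tray (a joint): tilt of the aluminium tip tray about its hinge, rad: 0 = down and level on its rest, grows as the handle is lifted, up to 1.3. It is damped and sinks back to 0 when let go
- tray_floor (a point): middle of the tray's floor, on its upper face; axes at tilt 0 as scrap_bin. Inside, the tray is 160 mm wide (y) and reaches from x = -47 mm (a wall 12 mm high at the handle end) to +52 mm (the open pouring edge); side walls 12 mm high
- tray_handle (a point): middle of the tray's handle: a round steel bar 12 mm thick, 98 mm long along the hinge direction, 130 mm from the hinge line and 8 mm above it at tilt 0, 34 mm clear of the tray's end wall; pinch it from above, it can turn between the fingers
- station_1 (a point): where the centre of a seated tube comes in station 1 (left, +y): 15 mm above the plate's face, 15 mm from the side rail's face, 30 mm from the end fence; axes as fixture. 64 mm free between this rail and the next, open towards the robot. Two brass lift pins, 9 mm across, 30 mm apart, stand 4 mm proud of the plate under the tube; each sinks flush when pressed with about 4 N and stays down
- station_2 (a point): where the centre of a seated tube comes in station 2 (middle): 15 mm above the plate's face, 15 mm from the side rail's face, 30 mm from the end fence; axes as fixture. 64 mm free between this rail and the next, open towards the robot. Two brass lift pins, 9 mm across, 30 mm apart, stand 4 mm proud of the plate under the tube; each sinks flush when pressed with about 4 N and stays down
- station_3 (a point): where the centre of a seated tube comes in station 3 (right, -y): 15 mm above the plate's face, 15 mm from the side rail's face, 30 mm from the end fence; axes as fixture. 64 mm free between this rail and the next, open towards the robot. Two brass lift pins, 9 mm across, 30 mm apart, stand 4 mm proud of the plate under the tube; each sinks flush when pressed with about 4 N and stays down
- tube_1: rusty square steel tube offcut, hollow, 30 x 60 x 30 mm, 0.14 kg, lying on the bench; its long axis is y, x across; origin at the centre of its underside. May be absent
- tube_1_mid (a point): the very centre of tube_1, 15 mm above its underside
- tube_2: rusty square steel tube offcut, hollow, 30 x 60 x 30 mm, 0.14 kg, lying on the bench; its long axis is y, x across; origin at the centre of its underside. May be absent
- tube_2_mid (a point): the very centre of tube_2, 15 mm above its underside
- tube_3: rusty square steel tube offcut, hollow, 30 x 60 x 30 mm, 0.14 kg, lying on the bench; its long axis is y, x across; origin at the centre of its underside. May be absent
- tube_3_mid (a point): the very centre of tube_3, 15 mm above its underside
- stub_1: scrap end of solid dark steel bar, 34 x 34 mm, 0.36 kg, one end mitred at 45 degrees seen from above; long axis y: square end at y = -25 mm, the long side (x = -17 mm) runs to y = +50 mm, the short side to +16 mm. Origin on the underside, below the best place to grip (across x). At first it lies on the lift pins of a fixture station. May be absent
- stub_2: scrap end of solid dark steel bar, 34 x 34 mm, 0.36 kg, one end mitred at 45 degrees seen from above; long axis y: square end at y = -25 mm, the long side (x = -17 mm) runs to y = +50 mm, the short side to +16 mm. Origin on the underside, below the best place to grip (across x). At first it lies on the lift pins of a fixture station. May be absent
- caliper: a caliper, 54 x 190 x 10 mm, lying near the front edge of the bench; a bystander
- tip_box: a small plastic box, 44 x 64 x 26 mm, on the left; a bystander
Not all that is in view belongs to the job. What is shaped like the tube_1 but white is not meant.

How it is judged:
By the outcome, as a careful person would: the job done as asked, in the order asked, and still so for the second after the job is handed in, with the robot touching nothing.
Of stub_1, stub_2 only 1 to 2 are there at a start; the rules pass over those that are not, and their reading is None.
Of tube_1, tube_2, tube_3 only 2 to 3 are there at a start; the rules pass over those that are not, and their reading is None.
At some moment in a run one of tube_1 may be knocked a few centimetres aside while the robot is not near it.
Once in a run the grip may slacken for a moment while it holds something.
It also fails if it takes over 210 s, if anything falls off the work surface, if the arm or the gripper's body presses on something with over 40 N, if the wrist force passes 120 N, or if a joint passes its speed limit or range.

## Robot

A 7-joint arm with a two-finger parallel gripper is mounted at the origin on a cart in front of the work surface, level with it; the furniture and walls round the work are solid. World frame = base frame: x ahead of the robot, y to its left, z up, the work surface at z = 0. Lengths are in mm, angles in rad, forces in N, time in s.
With the tool pointing down it reaches from about 425 to 875 mm from the base axis. Payload 8.4 kg.
Tool frame: the origin (TCP) lies midway between the tips of the shut fingers; the grasp point (between the pads) lies grasp_offset behind it (grasp_offset is the distance from the TCP to the grasp point, in mm); z points along the fingers, y is the direction in which the jaws open and shut (so a half turn about z gives the same grasp; the last joint's range is limited). The gripper opens to 85 mm and grips with 20 to 120 N. Pads are 22 mm wide; open, the fingers measure 114 mm over their backs; the gripper's body (76 mm by 85 mm) begins 54 mm behind the grasp point. The pads swing forward as they close: fully open they stand 13 mm farther back than shut.
Start: joints at [-1.304, 0.333, 0.04, 1.465, -0.013, 1.343, -0.059], TCP at [232.502, 606.965, 231.308] pointing down, gripper open.
Joint ranges: [-2.58, 2.58], [-0.38, 2.09], [-1.3, 1.39], [0.25, 2.4], [-1.5, 4.64], [0.08, 2.09], [-2.65, 2.65]. Speed limits (rad/s): [2.22, 2.22, 2.79, 2.79, 3.14, 3.14, 3.14].

## Interface

Orientations are given as a unit quaternion [x, y, z, w].
In Python, from plant import read_state, read_camera, sign_off, grasp_offset gives the robot as it stands.
- The arm moves only by the tool play_rows, never from a script. Its arguments are lists of equal length, an entry for each row: "linear": the shift along the tool's x, y, z in cm, a list of three; "dr": the turn, a rotation vector about the tool's x, y, z in degrees, a list of three; "claw": the closure, from 0 (fully open) to 1 (shut). A call has 1 to 10 rows; each row is the pose to reach, as a shift and turn from the pose measured when the call began, along the tool's axes at that moment; what a row does not reach only later rows make up. A row lasts 1/8 s, in which the tool goes at most 62.5 mm and 10.7 degrees, less where a joint would pass 70% of its speed; a pose out of reach is approached as far as the arm can. A call with a gripper value outside its range is refused whole. The fingers move at their own pace and stop on an object; "grip_force" is the grip in N (left out, the last holds). Time passes only in rows, so rows that repeat a pose let the fingers close. It gives the time, the measured TCP pose, the force and the opening at its end, in the units of the state.
- read_state(): the state, without advancing time (a new reading comes with each control period).
- read_camera(name): name is "scene" or "top"; returns a dict with "img" (480x640x3 uint8, red, green, blue), "mtx" (3x3 intrinsics, pixels), "eye" and "attitude" of the camera in the world. Camera axes: x right, y down, z forward; pixel columns grow to the right and rows downward; lengths in mm; the calibration is good to about 2 mm. A picture is of the moment at which its call begins. There is no depth.
- sign_off(): hands the job in, once; it reports no verdict.
The state is a dict: "t": time; "joint_pos": joint angles; "dq": joint speeds; "tau": joint torques, N m; "tool_pos": TCP position; "tcp_rot": TCP orientation; "contact_force": force on the tool from outside, world axes, zero at the start; "moment": the same for the moment, N m; "finger_gap": opening from 0.0 (shut) to 1.0 (fully open).
Only numpy, scipy, OpenCV 4.12 (cv2) and the standard library are available. Lean on these libraries where they do the work, as an engineer would, in place of code of your own. Each camera call takes 0.05 s, during which the arm holds its last target.

## Working session

There is one attempt and no reset: what is moved stays moved. The work goes in short steps, Python scripts to look and compute and a tool call to move; the robot and the scene stay as the last step left them, time stands still between calls to the robot, and variables do not carry over. Pictures are saved under pics/ and viewed, and the job is handed in when it is done.

Besides the shell and the picture viewer there is one more tool, called by a JSON object that holds its "method" and its "body". play_rows: Moves the arm, as the interface text tells. Its arguments: {"type":"object","properties":{"linear":{"type":"array"},"dr":{"type":"array"},"claw":{"type":"array"},"grip_force":{"type":"number"}},"required":["linear","dr","claw"]}

```bash
ls; mkdir -p pics
python3 - <<'E'
from plant import *
import cv2,numpy as np
print(read_state()); print(grasp_offset)
for n in("scene","top"):
    c=read_camera(n); cv2.imwrite(f"pics/{n}0.png",c["img"][:,:,::-1]); print(n,c["mtx"],c["eye"],c["attitude"])
E
```

```text
pics
{'t': 0.0, 'joint_pos': array([-1.30422538,  0.3338947 ,  0.03988638,  1.46626738, -0.01339947,
        1.34333284, -0.05853635]), 'dq': array([ 2.42226229e-03,  9.28100300e-04, -2.19080188e-04,  8.74808349e-04,
       -1.16161555e-03,  6.43619298e-06, -2.04139754e-04]), 'tau': array([-3.28752799e-05, -6.58571506e+01,  1.36550121e+00, -4.05544353e+01,
        1.68078637e-02,  1.28238508e-02, -4.58145436e-06]), 'tool_pos': array([232.35322473, 606.55299584, 230.43383565]), 'tcp_rot': array([ 1.81899721e-01,  9.83316746e-01, -8.12916557e-04, -9.18936674e-05]), 'contact_force': array([ 0.00408444, -0.72218377, -0.28650706]), 'moment': array([-0.03567408,  0.02353256,  0.03496649]), 'finger_gap': 1.0014271858320853}
18.700000000000003
scene [[613.54516193   0.         325.13161985]
 [  0.         613.54516193 233.77263532]
 [  0.           0.           1.        ]] [-264.97502251 -662.7527763   788.69980037] [ 0.80680772 -0.37539243  0.20129821 -0.40941527]
top [[610.8013493    0.         327.06051369]
 [  0.         610.8013493  242.73265251]
 [  0.           0.           1.        ]] [ 434.75332909  -46.92255057 1351.17590434] [-0.70643041  0.70676978 -0.02417805  0.02911989]
```

View pics/scene0.png

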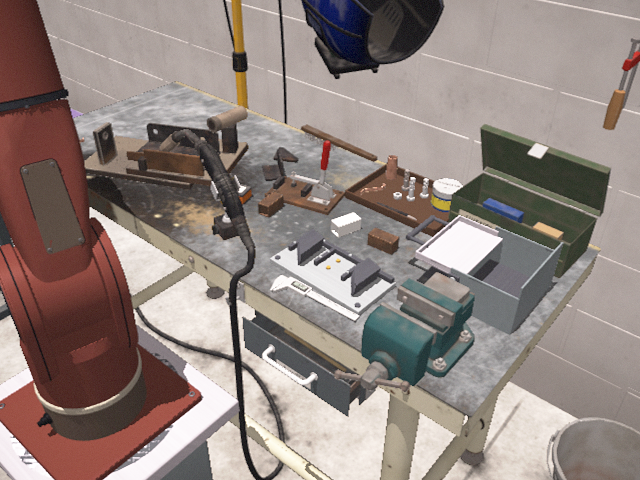

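View pics/top0.png

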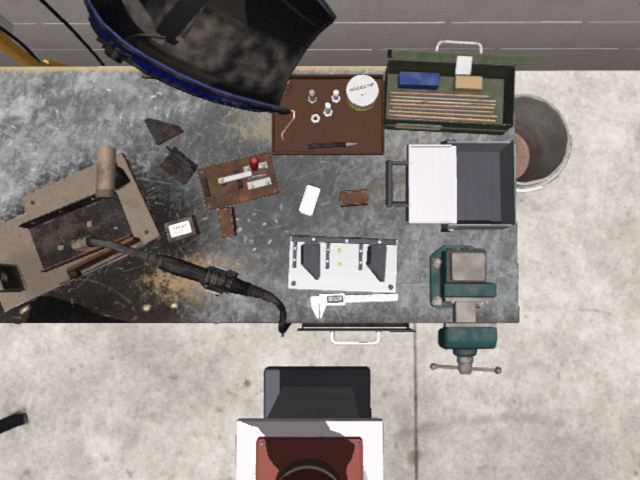

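```bash
cat > h.py <<'E'
from plant import *
import cv2,numpy as np
from scipy.spatial.transform import Rotation as R
from scipy.optimize import least_squares
def cam(n):
    c=read_camera(n); c['R']=R.from_quat(c['attitude']).as_matrix(); c['eye']=np.array(c['eye']); return c
def proj(c,P):
    p=(np.atleast_2d(P)-c['eye'])@c['R']; q=p@c['mtx'].T; return q[:,:2]/q[:,2:]
def ray(c,uv,z):
    uv=np.atleast_2d(uv).astype(float); d=np.c_[uv,np.ones(len(uv))]@np.linalg.inv(c['mtx']).T@c['R'].T
    return c['eye']+d*((z-c['eye'][2])/d[:,2])[:,None]
def crop(c,name,u0,v0,w,h,k):
    im=c['img'][v0:v0+h,u0:u0+w,::-1]; cv2.imwrite('pics/'+name,cv2.resize(im,None,fx=k,fy=k,interpolation=cv2.INTER_CUBIC))
E
python3 - <<'E'
from h import *
c=cam('top')
crop(c,'t1.png',190,140,220,170,3.6)
s=cam('scene'); crop(s,'s1.png',220,170,200,150,4)
crop(s,'s2.png',380,190,200,150,4)
print(c['R'])
E
```

```text
[[-2.16208013e-04 -9.97159214e-01  7.53223459e-02]
 [-9.99975463e-01  7.42988130e-04  6.96572505e-03]
 [-7.00190052e-03 -7.53189916e-02 -9.97134907e-01]]
```

View pics/t1.png

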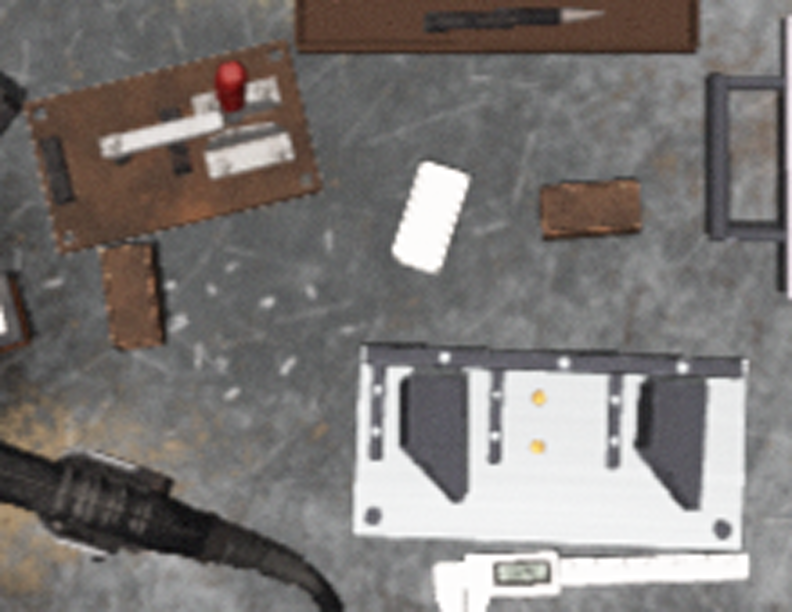

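View pics/s1.png

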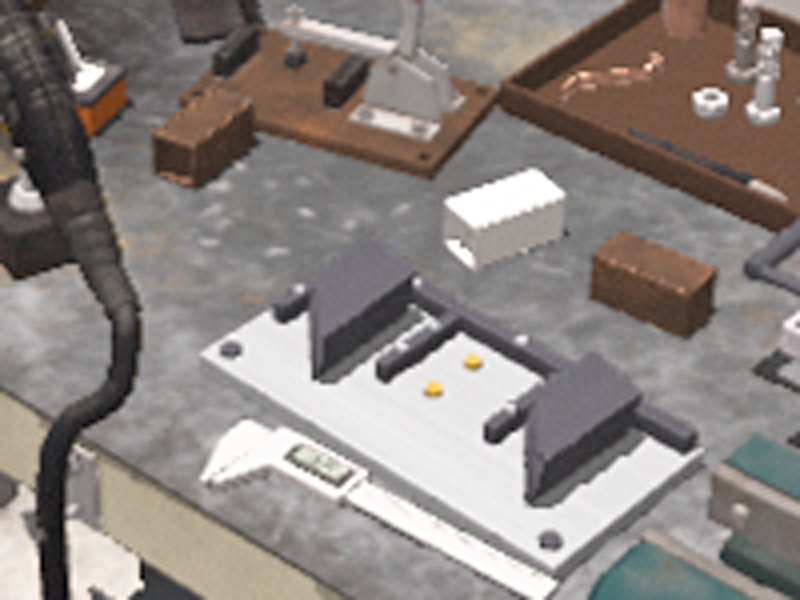

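View pics/s2.png

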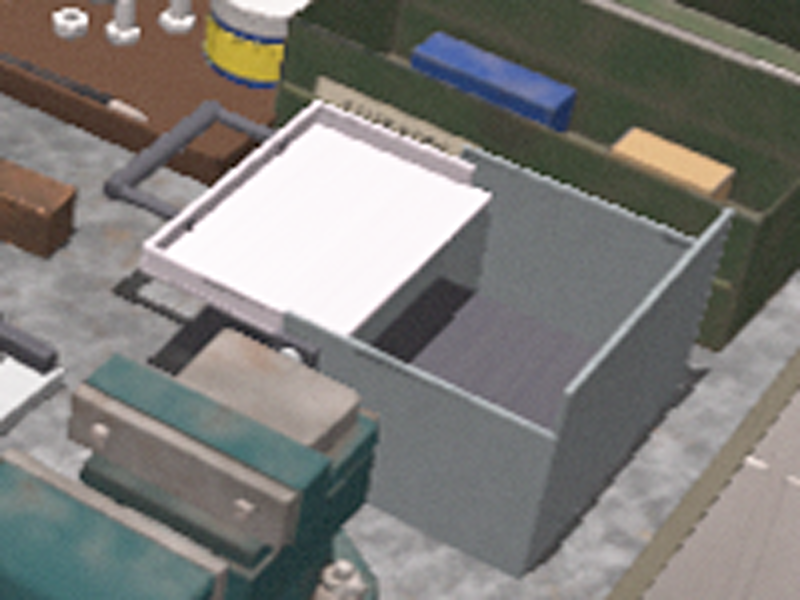

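Run:
```python
from h import *
c=cam('top');s=cam('scene')
def tile(c,name,boxes,k):
    ims=[cv2.resize(c['img'][v:v+h,u:u+w,::-1],None,fx=k,fy=k,interpolation=cv2.INTER_CUBIC) for u,v,w,h in boxes]
    cv2.imwrite('pics/'+name,np.hstack(ims))
tile(c,'tt.png',[(210,195,40,50),(330,175,40,50)],10)
tile(s,'st.png',[(250,180,40,50),(360,215,40,50)],10)
tile(c,'tf.png',[(284,230,120,64)],6.6)
tile(s,'sf.png',[(265,225,135,90)],5.9)
tile(c,'th.png',[(380,135,145,100)],5.5)
```

```text
(no output)
```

View pics/tt.png

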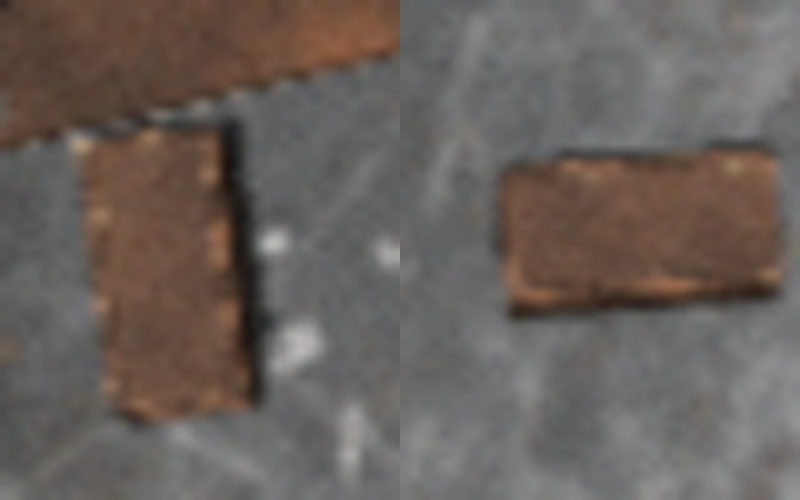

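View pics/st.png

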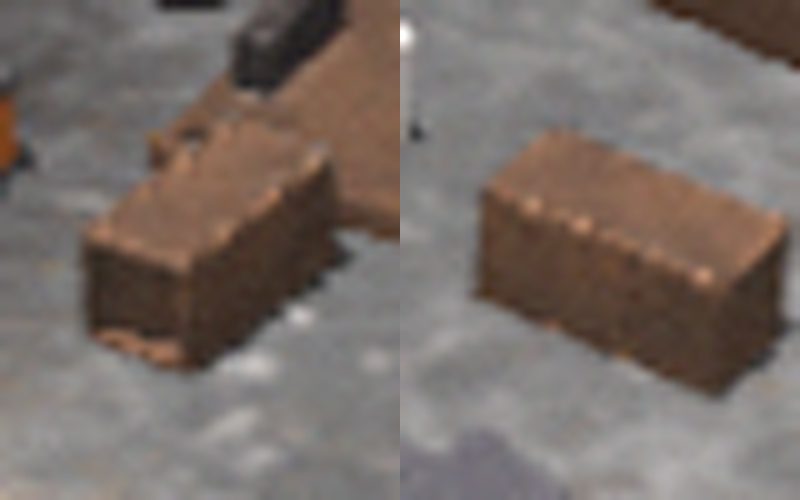

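View pics/tf.png

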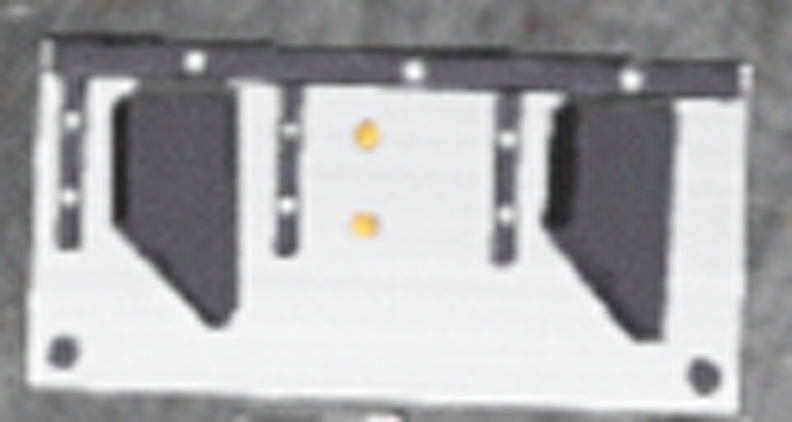

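View pics/sf.png

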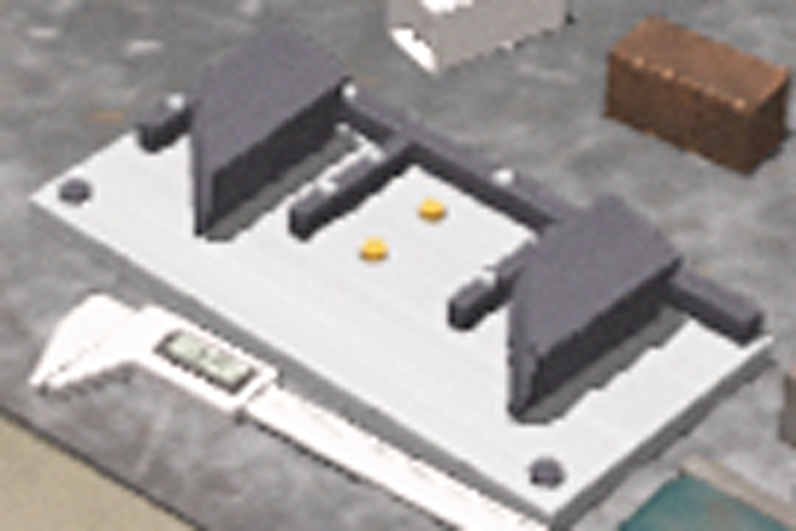

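View pics/th.png

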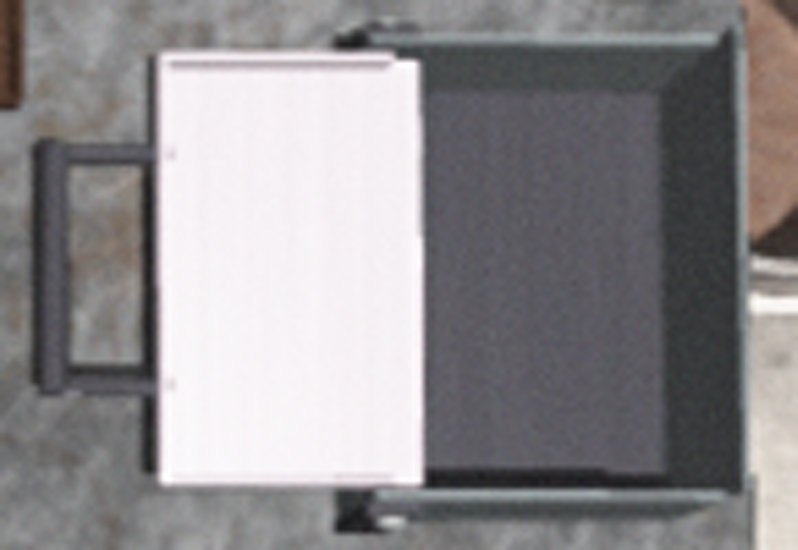

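```bash
cat >> h.py <<'E'
def up(origin,k,pts,off=0): return [((x-off+.5)/k-.5+origin[0],(y+.5)/k-.5+origin[1]) for x,y in pts]
def fit(obs,x0):
    # obs: list of (cam, [px], [model pts])
    def f(p):
        Rz=R.from_euler('z',p[2]).as_matrix(); r=[]
        for c,px,m in obs:
            r.append((proj(c,np.array(m,float)@Rz.T+[p[0],p[1],0])-np.array(px)).ravel())
        return np.concatenate(r)
    s=least_squares(f,x0,x_scale=[10,10,.1],loss='soft_l1')
    return s.x,np.round(f(s.x).reshape(-1,2),1).tolist()
def floc(p,P): return (np.atleast_2d(P)-[p[0],p[1],0])@R.from_euler('z',p[2]).as_matrix()
E
python3 - <<'E'
from h import *
c=cam('top');s=cam('scene')
box=lambda z:[(-15,-30,z),(15,-30,z),(15,30,z),(-15,30,z)]
# tube A: +y along world x  (yaw -90): model y->world x ; model x -> world -y
a_t=up((210,195),10,[(78,140),(222,128),(250,407),(113,408)]) # far-left,far-right,near-right,near-left
mA=[(-15,30,30),(15,30,30),(15,-30,30),(-15,-30,30)]
a_s=up((250,180),10,[(235,120),(330,150),(190,265),(85,235),(195,368),(90,330)])
p,r=fit([(c,a_t,mA),(s,a_s,mA+[(15,-30,0),(-15,-30,0)])],[450,170,-1.5]); print('A',p,np.degrees(p[2]),r)
b_t=up((330,175),10,[(503,163),(775,150),(778,280),(512,297)],400) # farleft, farright, nearright, nearleft
mB=[(15,30,30),(15,-30,30),(-15,-30,30),(-15,30,30)]
b_s=up((360,215),10,[(560,130),(790,230),(718,283),(485,190),(720,393),(478,292),(783,325)],400)
p,r=fit([(c,b_t,mB),(s,b_s,mB+[(-15,-30,0),(-15,30,0),(15,-30,0)])],[500,-90,0]); print('B',p,np.degrees(p[2]),r)
f_t=up((284,230),6.6,[(28,383),(738,410)]); mF=[(-58,118,12),(-58,-118,12)]
f_s=up((265,225),5.9,[(32,197),(557,520),(772,345)])
F,r=fit([(c,f_t,mF),(s,f_s,mF+[(58,-118,12)])],[350,-50,0]); print('F',F,np.degrees(F[2]),r)
o=lambda pts,z:np.round(floc(F,ray(c,up((284,230),6.6,pts),z)),1).tolist()
print('rail ends',o([(68,248),(285,255),(503,263)],24)); print('fence in',o([(100,82),(390,88),(720,96)],24)); print('pins',o([(367,136),(365,226)],16))
q=lambda pts,z:np.round(floc(F,ray(s,up((265,225),5.9,pts),z)),1).tolist()
print('s pins',q([(432,208),(373,249)],16))
# stubs
for nm,tp,sp,x0 in (('S1',[(125,92),(235,92),(238,315),(208,325),(125,220)],[(205,72),(0,0)],0),):
    pass
# stub top z = 12+4+34=50
mS=[(17,-25,50),(-17,-25,50),(-17,50,50),(17,16,50)]
# S1 top face corners top: far-left, far-right, near-right(long), short
S1t=up((284,230),6.6,[(132,90),(237,88),(236,322),(128,218)]); S1s=up((265,225),5.9,[(265,30),(350,80),(205,180),(190,95)])
S3t=up((284,230),6.6,[(573,97),(675,105),(660,340),(563,222)]); S3s=up((265,225),5.9,[(610,195),(680,262),(522,352),(512,262)])
for n,t,ss,x0 in (('S1',S1t,S1s,[370,20,1.57]),('S3',S3t,S3s,[370,-120,1.57])):
    p,r=fit([(c,t,mS)],x0); print(n,p,np.degrees(p[2]),r, floc(F,[p[0],p[1],0]))
h=up((380,135),5.5,[(52,141),(52,393)]); w=up((380,135),5.5,[(158,52),(160,485)])
H=ray(c,h,73);print('handle',H, 'wall',ray(c,w,77)); print('edge',ray(c,up((380,135),5.5,[(421,60),(424,484)]),65), 'wallin',ray(c,up((380,135),5.5,[(172,66)]),66))
E
```

```text
A [581.58218961 182.09897791  -1.43754605] -82.36532138223397 [[0.3, 0.1], [-0.5, -0.5], [0.1, -1.3], [0.1, 0.4], [0.1, -0.7], [1.1, 0.1], [-0.3, 0.4], [-0.5, -0.6], [-0.3, 1.2], [-0.4, 0.9]]
B [ 6.35174652e+02 -9.60754990e+01  5.69711601e-02] 3.264207027785968 [[-0.2, -0.2], [0.1, -0.4], [0.6, 0.2], [-0.3, 0.1], [-0.2, -1.0], [0.7, -1.0], [0.5, 0.4], [-0.3, -0.6], [-0.8, 0.8], [-0.4, 0.5], [0.2, 0.8]]
F [ 4.89794012e+02 -7.29989619e+01 -4.53983520e-02] -2.601133965674439 [[0.4, 0.1], [0.7, 0.9], [-0.2, -0.4], [-0.6, -1.0], [0.7, -0.9]]
rail ends [[-12.8, 107.0, 24.0], [-11.9, 35.5, 24.0], [-11.3, -36.2, 24.0]]
fence in [[42.4, 99.1, 24.0], [44.7, 3.4, 24.0], [46.9, -105.5, 24.0]]
pins [[29.0, 10.2, 16.0], [-0.9, 9.5, 16.0]]
s pins [[28.6, 8.5, 16.0], [-2.2, 8.2, 16.0]]
S1 [507.08836073  -4.30231265   1.56920944] 89.90907807308372 [[-0.1, -0.0], [-0.1, 0.3], [-0.1, -0.0], [0.4, -0.2]] [[14.15888626 69.41073438  0.        ]]
S3 [ 503.2907069  -144.94808623    1.48884774] 85.30469185300511 [[-0.1, 0.0], [0.3, 0.1], [-0.1, -0.4], [-0.1, 0.2]] [[ 16.74803853 -71.2624759    0.        ]]
handle [[ 706.51290172 -169.36474947   73.        ]
 [ 608.71662219 -168.59659284   73.        ]] wall [[ 740.28327547 -210.00511364   77.        ]
 [ 572.81619697 -209.05358225   77.        ]]
edge [[ 739.81566288 -313.47149443   65.        ]
 [ 574.40392082 -311.95804476   65.        ]] wallin [[ 737.39741378 -216.7821921    66.        ]]
```

Run:
```python
from h import *
c=cam('top');s=cam('scene')
T=lambda p:up((284,230),6.6,p); S=lambda p:up((265,225),5.9,p)
ft=T([(28,383),(738,410),(68,248),(285,255),(503,263),(367,136),(365,226),(80,79),(295,85),(515,91)])
mt=[(-58,118,12),(-58,-118,12),(-12,108,24),(-12,36,24),(-12,-36,24),(31,9,16),(1,9,16),(46,104,24),(46,32,24),(46,-40,24)]
fs=S([(32,197),(557,520),(772,345),(432,208),(373,249)]); ms=[(-58,118,12),(-58,-118,12),(58,-118,12),(31,9,16),(1,9,16)]
for o in ([(c,ft,mt)],[(s,fs,ms)],[(c,ft,mt),(s,fs,ms)]):
    F,r=fit(o,[490,-70,0]); print(F,np.degrees(F[2]),r)
```

```text
[ 4.89422847e+02 -7.20744694e+01 -3.31304606e-02] -1.8982355677484932 [[0.2, 1.0], [0.6, 0.5], [-0.8, 0.4], [-0.6, 0.4], [-0.5, 0.3], [-0.0, -0.7], [-0.1, -0.6], [0.2, -0.5], [0.6, -0.4], [0.3, -0.2]]
[ 4.87555361e+02 -7.40082794e+01 -4.28844224e-02] -2.4570964081158917 [[-0.6, 0.4], [-0.7, -0.1], [0.5, -0.2], [0.3, 0.1], [0.5, -0.2]]
[ 4.89013825e+02 -7.24931713e+01 -3.73086714e-02] -2.137629408574717 [[0.3, 1.0], [0.7, 0.9], [-0.6, 0.4], [-0.4, 0.5], [-0.3, 0.5], [0.2, -0.5], [0.1, -0.5], [0.5, -0.6], [0.9, -0.3], [0.6, 0.0], [-0.8, 0.0], [-0.6, -1.0], [0.4, -1.2], [0.1, -0.6], [0.3, -0.8]]
```

```bash
cat >> h.py <<'E'
def go(*wps,quiet=False):
    """wps: (x,y,z,yaw_of_tool_y_deg) -> shift cm / rotvec deg in the present tool frame"""
    s=read_state(); R0=R.from_quat(s['tcp_rot']); p0=np.array(s['tool_pos'])
    y=R0.as_matrix()[:,1]; print('t %.1f'%s['t'],'p',np.round(p0,1),'yaw %.1f'%np.degrees(np.arctan2(y[1],y[0])),'F',np.round(s['contact_force'],1),'gap %.3f'%s['finger_gap'],'q',np.round(s['joint_pos'],2))
    for x,yy,z,ps in wps:
        a=np.radians(ps); M=np.array([[-np.sin(a),np.cos(a),0],[np.cos(a),np.sin(a),0],[0,0,-1]]).T
        # columns tool x,y,z
        M=np.c_[[-np.sin(a),np.cos(a),0],[np.cos(a),np.sin(a),0],[0,0,-1]]
        if np.linalg.det(M)<0: M[:,0]*=-1
        d=R0.inv()*R.from_matrix(M)
        print((x,yy,z,ps),'lin',np.round(R0.inv().apply(np.array([x,yy,z])-p0)/10,2).tolist(),'dr',np.round(np.degrees(d.as_rotvec()),1).tolist())
E
python3 -c "
from h import *
go((232,607,260,69),(507,-4.5,260,90),(507,-4.5,120,90))"
```

```text
t 0.5 p [232.5 606.9 231.3] yaw 69.0 F [ 0.2 -0.7 -0.5] gap 1.002 q [-1.3   0.33  0.04  1.47 -0.01  1.34 -0.06]
(232, 607, 260, 69) lin [0.05, -0.01, -2.87] dr [-0.0, -0.0, 0.0]
(507, -4.5, 260, 90) lin [-47.51, -47.28, -2.87] dr [-0.0, -0.0, -21.0]
(507, -4.5, 120, 90) lin [-47.51, -47.28, 11.13] dr [-0.0, -0.0, -21.0]
```

{"method": "play_rows", "body": {"linear": [[0, 0, -2.9], [-47.5, -47.3, -2.9], [-47.5, -47.3, -2.9], [-47.5, -47.3, -2.9], [-47.5, -47.3, -2.9], [-47.5, -47.3, -2.9], [-47.5, -47.3, -2.9], [-47.5, -47.3, -2.9], [-47.5, -47.3, -2.9], [-47.5, -47.3, -2.9]], "dr": [[0, 0, 0], [0, 0, -21], [0, 0, -21], [0, 0, -21], [0, 0, -21], [0, 0, -21], [0, 0, -21], [0, 0, -21], [0, 0, -21], [0, 0, -21]], "claw": [0.3, 0.3, 0.3, 0.3, 0.3, 0.3, 0.3, 0.3, 0.3, 0.3], "grip_force": 60}}

```text
t: 1.75
tool_pos: [463.3, 91.8, 260.7]
tcp_rot: [-0.0, 1.0, 0.0, 0.0]
contact_force: [1.6, 0.5, -0.2]
finger_gap: 0.7
```

```bash
python3 -c "
from h import *
go((507,-4.5,260,90),(507,-4.5,80,90),(507,-4.5,27,90))"
```

```text
t 1.8 p [463.3  91.8 260.7] yaw 90.0 F [ 1.6  0.5 -0.2] gap 0.700 q [-0.75 -0.07  0.45  1.85  0.03  1.35  1.25]
(507, -4.5, 260, 90) lin [-4.37, -9.63, 0.07] dr [0.0, 0.1, 0.0]
(507, -4.5, 80, 90) lin [-4.35, -9.65, 18.07] dr [0.0, 0.1, 0.0]
(507, -4.5, 27, 90) lin [-4.35, -9.65, 23.37] dr [0.0, 0.1, 0.0]
```

{"method": "play_rows", "body": {"linear": [[-4.4, -9.7, 0], [-4.4, -9.7, 0], [-4.4, -9.7, 6], [-4.4, -9.7, 12], [-4.4, -9.7, 17], [-4.4, -9.7, 18.5], [-4.4, -9.7, 18.5], [-4.4, -9.7, 18.5]], "dr": [[0, 0, 0], [0, 0, 0], [0, 0, 0], [0, 0, 0], [0, 0, 0], [0, 0, 0], [0, 0, 0], [0, 0, 0]], "claw": [0.3, 0.3, 0.3, 0.3, 0.3, 0.3, 0.3, 0.3]}}

```text
t: 2.75
tool_pos: [509.1, -4.9, 77.7]
tcp_rot: [-0.0, 1.0, 0.001, 0.002]
contact_force: [0.2, 0.6, 1.3]
finger_gap: 0.699
```

```bash
python3 -c "
from h import *
go((507,-4.5,60,90),(507,-4.5,30,90))
s=cam('scene'); crop(s,'g1.png',240,150,200,150,4)"
```

```text
t 2.8 p [509.1  -4.9  77.7] yaw 90.0 F [0.2 0.6 1.3] gap 0.699 q [-0.6   0.21  0.59  2.01 -0.14  0.96  1.62]
(507, -4.5, 60, 90) lin [0.21, 0.04, 1.77] dr [0.1, 0.2, 0.0]
(507, -4.5, 30, 90) lin [0.23, 0.03, 4.77] dr [0.1, 0.2, 0.0]
```

View pics/g1.png

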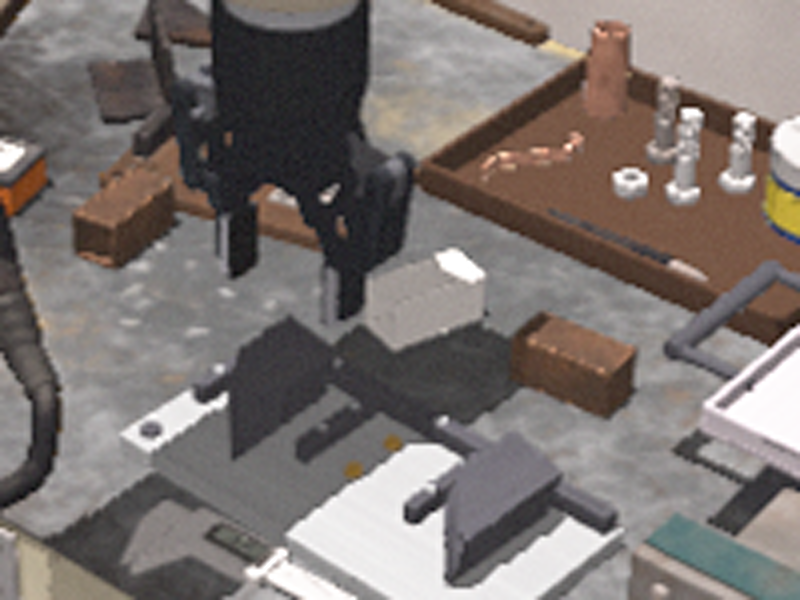

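{"method": "play_rows", "body": {"linear": [[0.2, 0, 1.8], [0.2, 0, 3.4], [0.2, 0, 4.9], [0.2, 0, 4.9], [0.2, 0, 4.9], [0.2, 0, 4.9], [0.2, 0, 4.9], [0.2, 0, 4.9]], "dr": [[0, 0, 0], [0, 0.1, 0], [0, 0.2, 0], [0, 0.2, 0], [0, 0.2, 0], [0, 0.2, 0], [0, 0.2, 0], [0, 0.2, 0]], "claw": [0.3, 0.3, 0.3, 0.3, 0.7, 0.7, 0.7, 0.7]}}

```text
t: 3.8
tool_pos: [507.7, -4.8, 29.2]
tcp_rot: [-0.0, 1.0, 0.001, 0.001]
contact_force: [-0.4, -1.6, 5.8]
finger_gap: 0.407
```

```bash
python3 -c "
from h import *
go((507,-4.5,130,90))
s=cam('scene'); crop(s,'g2.png',240,150,200,150,4)"
```

```text
t 3.8 p [507.7  -4.8  29.2] yaw 90.0 F [-0.4 -1.6  5.8] gap 0.407 q [-0.58  0.28  0.57  2.04 -0.2   0.86  1.67]
(507, -4.5, 130, 90) lin [0.06, 0.05, -10.08] dr [0.1, 0.1, 0.0]
```

View pics/g2.png

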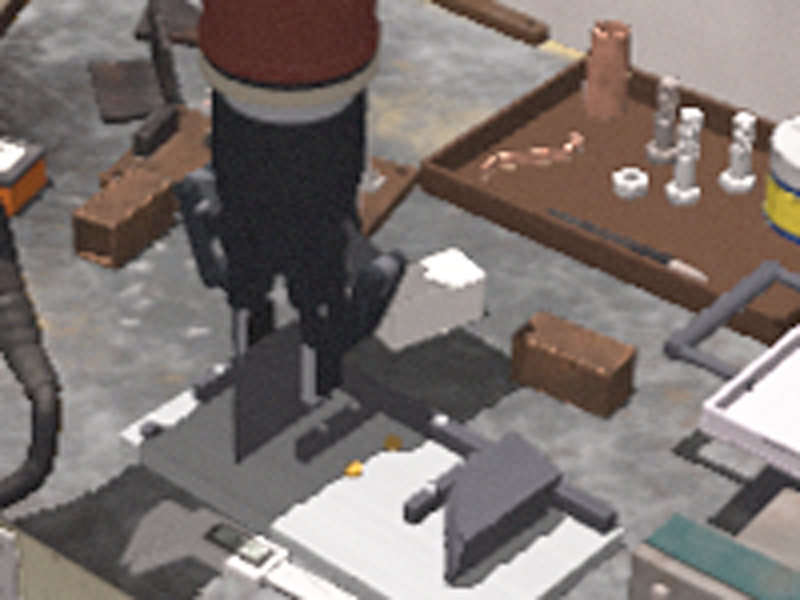

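{"method": "play_rows", "body": {"linear": [[0, 0, -2], [0, 0, -5], [0, 0, -8], [0, 0, -11], [0, 0, -11], [0, 0, -11]], "dr": [[0, 0, 0], [0, 0, 0], [0, 0, 0], [0, 0, 0], [0, 0, 0], [0, 0, 0]], "claw": [0.7, 0.7, 0.7, 0.7, 0.7, 0.7]}}

```text
t: 4.6
tool_pos: [506.6, -4.9, 137.8]
tcp_rot: [-0.001, 1.0, 0.001, -0.0]
contact_force: [-0.0, 0.1, -4.8]
finger_gap: 0.405
```

```bash
python3 -c "
from h import *
go((706,-274,140,89.5),(706,-274,85,89.5))
s=cam('scene'); crop(s,'g3.png',240,120,200,150,4)"
```

```text
t 4.6 p [506.6  -4.9 137.8] yaw 90.1 F [-0.   0.1 -4.8] gap 0.405 q [-0.63  0.12  0.6   1.95 -0.08  1.09  1.57]
(706, -274, 140, 89.5) lin [-19.91, -26.93, -0.27] dr [0.1, -0.0, 0.6]
(706, -274, 85, 89.5) lin [-19.91, -26.94, 5.23] dr [0.1, -0.0, 0.6]
```

View pics/g3.png

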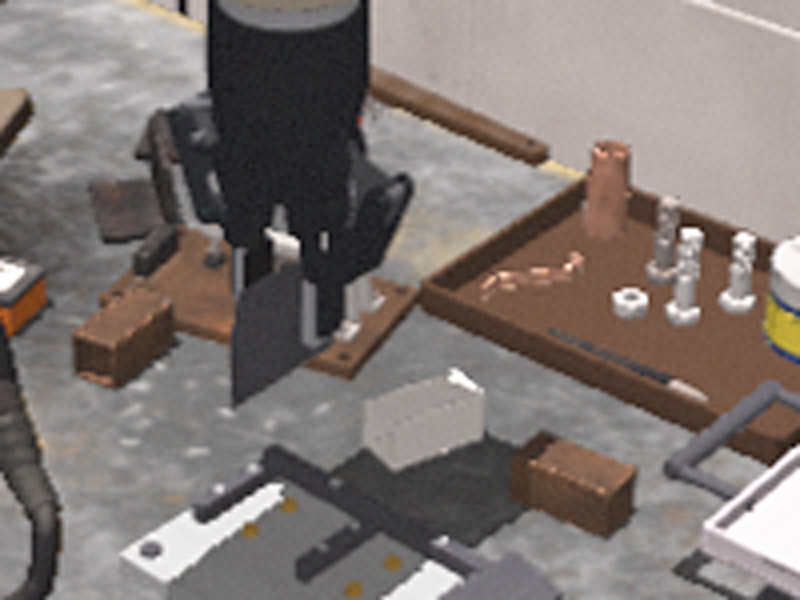

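{"method": "play_rows", "body": {"linear": [[-4, -5.4, -0.5], [-8, -10.8, -0.5], [-12, -16.2, -0.5], [-16, -21.6, -0.5], [-19.9, -26.9, -0.5], [-19.9, -26.9, -0.5], [-19.9, -26.9, 2], [-19.9, -26.9, 4], [-19.9, -26.9, 4]], "dr": [[0, 0, 0], [0, 0, 0.3], [0, 0, 0.6], [0, 0, 0.6], [0, 0, 0.6], [0, 0, 0.6], [0, 0, 0.6], [0, 0, 0.6], [0, 0, 0.6]], "claw": [0.7, 0.7, 0.7, 0.7, 0.7, 0.7, 0.7, 0.7, 0.7]}}

```text
t: 5.78
tool_pos: [704.1, -272.2, 93.3]
tcp_rot: [0.004, 1.0, 0.002, -0.003]
contact_force: [-0.1, 0.5, -3.5]
finger_gap: 0.403
```

```bash
python3 -c "
from h import *
go((706,-274,90,89.5),(706,-274,80,89.5))
s=cam('scene'); crop(s,'g4.png',380,130,200,150,4)"
```

```text
t 5.8 p [ 704.1 -272.2   93.3] yaw 89.5 F [-0.1  0.5 -3.5] gap 0.403 q [-0.08  0.71  0.63  1.33 -0.42  1.24  2.14]
(706, -274, 90, 89.5) lin [-0.2, -0.18, 0.33] dr [0.2, -0.3, -0.0]
(706, -274, 80, 89.5) lin [-0.2, -0.18, 1.33] dr [0.2, -0.3, -0.0]
```

View pics/g4.png

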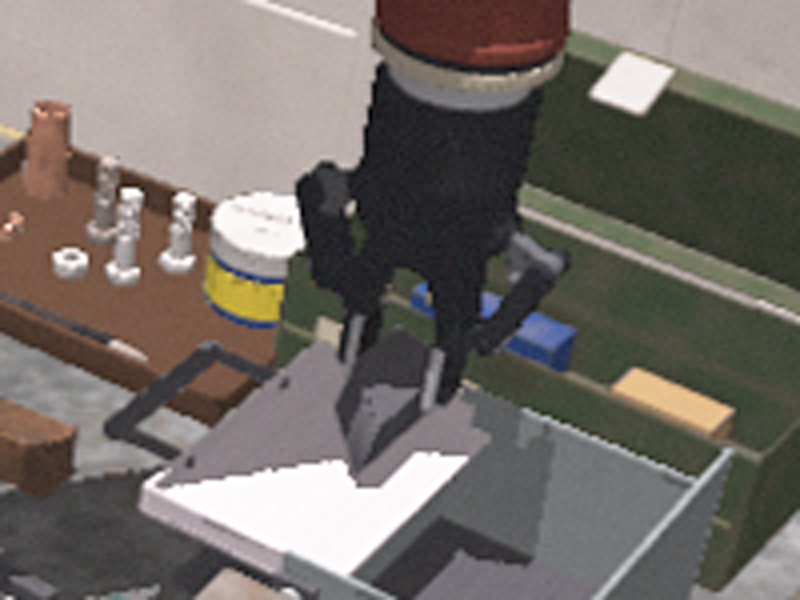

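{"method": "play_rows", "body": {"linear": [[-0.2, -0.2, 0.3], [-0.2, -0.2, 0.7], [-0.2, -0.2, 1.1], [-0.2, -0.2, 1.3], [-0.2, -0.2, 1.3]], "dr": [[0, 0, 0], [0, -0.2, 0], [0, -0.3, 0], [0, -0.3, 0], [0, -0.3, 0]], "claw": [0.7, 0.7, 0.7, 0.7, 0.7]}}

```text
t: 6.45
tool_pos: [707.4, -274.8, 84.3]
tcp_rot: [0.004, 1.0, 0.001, 0.002]
contact_force: [-3.8, 1.6, 6.4]
finger_gap: 0.406
```

{"method": "play_rows", "body": {"linear": [[0, 0, 0], [0, 0, 0], [0, 0, 0], [0, 0, -1], [0, 0, -4], [0, 0, -8], [0, 0, -10]], "dr": [[0, 0, 0], [0, 0, 0], [0, 0, 0], [0, 0, 0], [0, 0, 0], [0, 0, 0], [0, 0, 0]], "claw": [0.45, 0.4, 0.4, 0.4, 0.4, 0.4, 0.4]}}

```text
t: 7.32
tool_pos: [707.8, -275.7, 187.5]
tcp_rot: [0.004, 1.0, 0.001, 0.003]
contact_force: [-0.6, -0.2, -0.4]
finger_gap: 0.602
```

```bash
python3 -c "
from h import *
go((503.5,-145,200,86),(503.5,-145,60,86),(503.5,-145,31,86))
s=cam('scene'); crop(s,'g5.png',380,130,200,150,4)"
```

```text
t 7.3 p [ 707.8 -275.7  187.5] yaw 89.5 F [-0.6 -0.2 -0.4] gap 0.602 q [-0.08  0.65  0.66  1.23 -0.39  1.38  2.11]
(503.5, -145, 200, 86) lin [20.53, 12.9, -1.37] dr [0.1, 0.4, 3.5]
(503.5, -145, 60, 86) lin [20.63, 12.88, 12.63] dr [0.1, 0.4, 3.5]
(503.5, -145, 31, 86) lin [20.65, 12.88, 15.53] dr [0.1, 0.4, 3.5]
```

View pics/g5.png

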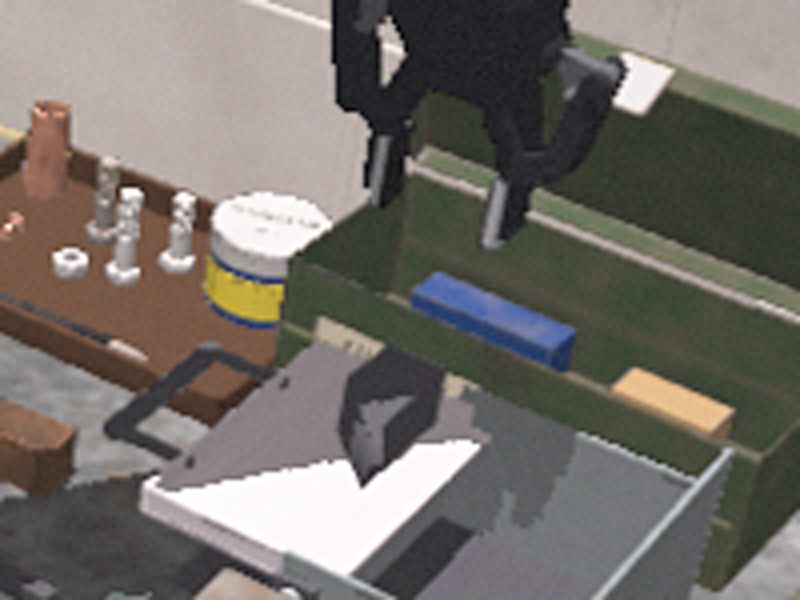

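{"method": "play_rows", "body": {"linear": [[4, 2.6, -1], [8, 5.2, -1], [12, 7.8, -1], [16, 10.4, -1], [20, 12.6, -1], [20.6, 12.9, -1], [20.6, 12.9, 4], [20.6, 12.9, 9], [20.6, 12.9, 11], [20.6, 12.9, 11]], "dr": [[0, 0, 1], [0, 0, 2], [0, 0, 3], [0, 0, 3.5], [0, 0, 3.5], [0, 0.2, 3.5], [0, 0.4, 3.5], [0, 0.4, 3.5], [0, 0.4, 3.5], [0, 0.4, 3.5]], "claw": [0.3, 0.3, 0.3, 0.3, 0.3, 0.3, 0.3, 0.3, 0.3, 0.3]}}

```text
t: 8.62
tool_pos: [503.4, -145.5, 76.0]
tcp_rot: [0.035, 0.999, -0.0, -0.001]
contact_force: [0.1, -0.4, -0.2]
finger_gap: 0.7
```

```bash
python3 -c "
from h import *
go((503.5,-145,60,86),(503.5,-145,32,86))
s=cam('scene'); crop(s,'g6.png',280,170,200,150,4)"
```

```text
t 8.6 p [ 503.4 -145.5   76. ] yaw 86.0 F [ 0.1 -0.4 -0.2] gap 0.700 q [-0.44  0.27  0.73  1.97 -0.21  0.98  1.89]
(503.5, -145, 60, 86) lin [-0.01, 0.05, 1.6] dr [-0.0, -0.1, -0.0]
(503.5, -145, 32, 86) lin [-0.02, 0.05, 4.4] dr [-0.0, -0.1, -0.0]
```

View pics/g6.png

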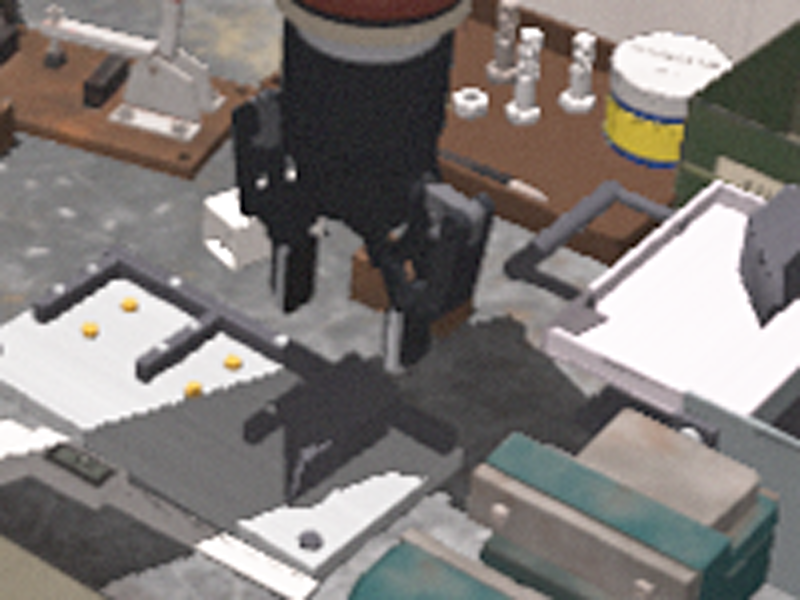

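{"method": "play_rows", "body": {"linear": [[0, 0, 1.8], [0, 0, 3.4], [0, 0, 4.4], [0, 0, 4.4], [0, 0, 4.4], [0, 0, 4.4], [0, 0, 4.4], [0, 0, 4.4]], "dr": [[0, 0, 0], [0, 0, 0], [0, 0, 0], [0, 0, 0], [0, 0, 0], [0, 0, 0], [0, 0, 0], [0, 0, 0]], "claw": [0.3, 0.3, 0.3, 0.3, 0.7, 0.7, 0.7, 0.7]}}

```text
t: 9.68
tool_pos: [504.8, -145.9, 33.9]
tcp_rot: [0.035, 0.999, -0.0, 0.001]
contact_force: [0.7, -1.4, 3.6]
finger_gap: 0.398
```

{"method": "play_rows", "body": {"linear": [[0, 0, -2], [0, 0, -5], [0, 0, -8], [0, 0, -11], [0, 0, -12], [0, 0, -12]], "dr": [[0, 0, 0], [0, 0, 0], [0, 0, 0], [0, 0, 0], [0, 0, 0], [0, 0, 0]], "claw": [0.7, 0.7, 0.7, 0.7, 0.7, 0.7]}}

```text
t: 10.42
tool_pos: [504.5, -145.5, 153.5]
tcp_rot: [0.035, 0.999, 0.0, 0.001]
contact_force: [-0.6, 0.0, -4.5]
finger_gap: 0.396
```

```bash
python3 -c "
from h import *
go((633,-243,150,89.5),(633,-243,100,89.5))
s=cam('scene'); crop(s,'g7.png',280,150,200,150,4)"
```

```text
t 10.4 p [ 504.5 -145.5  153.5] yaw 86.0 F [-0.6  0.  -4.5] gap 0.396 q [-0.49  0.16  0.76  1.9  -0.12  1.13  1.81]
(633, -243, 150, 89.5) lin [-13.5, -8.83, 0.36] dr [0.0, 0.1, -3.5]
(633, -243, 100, 89.5) lin [-13.49, -8.83, 5.36] dr [0.0, 0.1, -3.5]
```

View pics/g7.png

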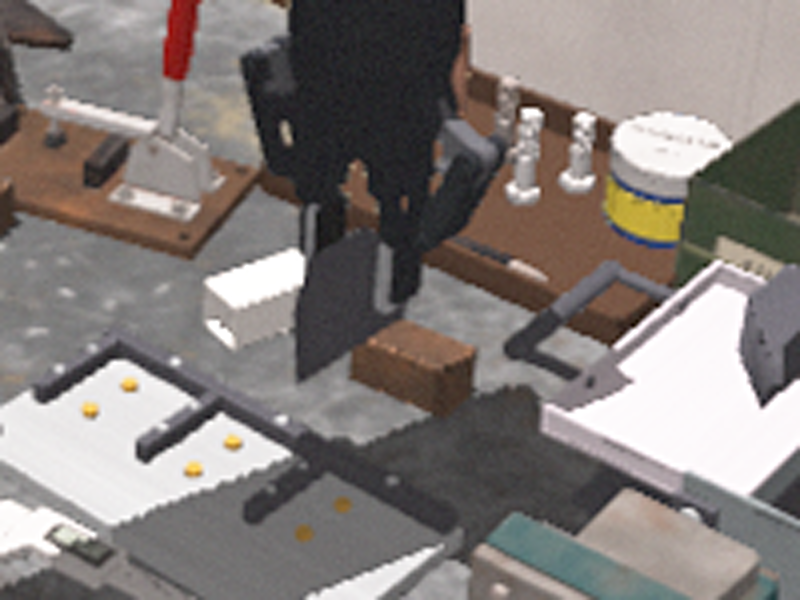

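{"method": "play_rows", "body": {"linear": [[-3.4, -2.4, 0], [-6.8, -4.8, 0], [-10.2, -7, 0], [-13.4, -8.7, 0], [-13.4, -8.7, 0], [-13.4, -8.7, 3], [-13.4, -8.7, 5.4], [-13.4, -8.7, 5.4]], "dr": [[0, 0, -1], [0, 0, -2], [0, 0, -3], [0, 0, -3.5], [0, 0, -3.5], [0, 0, -3.5], [0, 0, -3.5], [0, 0, -3.5]], "claw": [0.7, 0.7, 0.7, 0.7, 0.7, 0.7, 0.7, 0.7]}}

```text
t: 11.48
tool_pos: [629.5, -240.4, 95.6]
tcp_rot: [0.004, 1.0, 0.001, -0.003]
contact_force: [-0.3, 0.3, -3.2]
finger_gap: 0.394
```

```bash
python3 -c "
from h import *
go((632.5,-241,95,89.5),(632.5,-241,88,89.5))
s=cam('scene'); crop(s,'g8.png',380,150,200,150,4)"
```

```text
t 11.5 p [ 629.5 -240.4   95.6] yaw 89.5 F [-0.3  0.3 -3.2] gap 0.394 q [-0.21  0.57  0.71  1.58 -0.39  1.15  2.15]
(632.5, -241, 95, 89.5) lin [-0.3, -0.06, 0.06] dr [0.1, -0.3, -0.0]
(632.5, -241, 88, 89.5) lin [-0.3, -0.06, 0.76] dr [0.1, -0.3, -0.0]
```

View pics/g8.png

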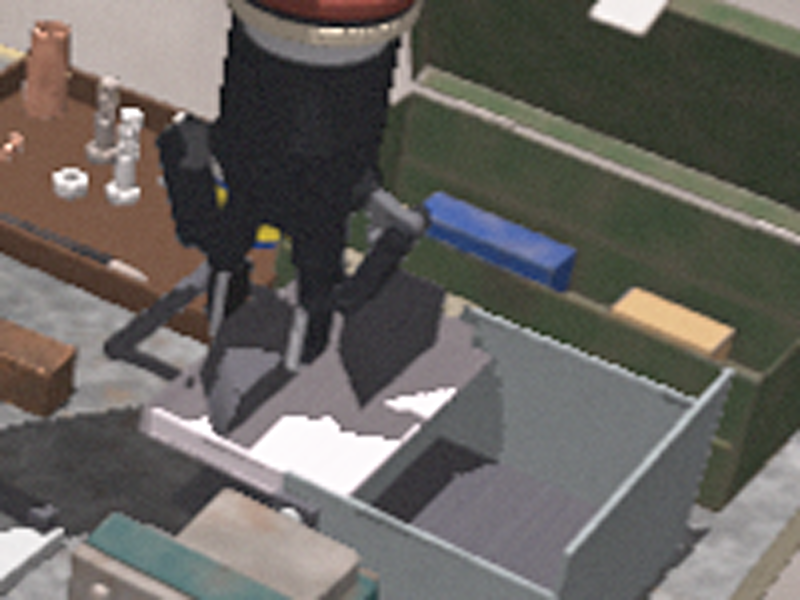

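{"method": "play_rows", "body": {"linear": [[-0.3, -0.1, 0], [-0.3, -0.1, 0.1], [-0.3, -0.1, 0.4], [-0.3, -0.1, 0.7], [-0.3, -0.1, 0.8], [-0.3, -0.1, 0.8]], "dr": [[0, -0.2, 0], [0, -0.3, 0], [0, -0.3, 0], [0, -0.3, 0], [0, -0.3, 0], [0, -0.3, 0]], "claw": [0.7, 0.7, 0.7, 0.7, 0.7, 0.7]}}

```text
t: 12.28
tool_pos: [633.4, -242.0, 89.4]
tcp_rot: [0.004, 1.0, 0.0, 0.001]
contact_force: [-0.3, -0.1, -3.9]
finger_gap: 0.394
```

{"method": "play_rows", "body": {"linear": [[0, 0, 0.2], [0, 0, 0.4], [0, 0, 0.5], [0, 0, 0.5]], "dr": [[0, 0, 0], [0, 0, 0], [0, 0, 0], [0, 0, 0]], "claw": [0.7, 0.7, 0.7, 0.7]}}

```text
t: 12.78
tool_pos: [634.1, -242.1, 88.2]
tcp_rot: [0.004, 1.0, 0.001, 0.002]
contact_force: [-11.4, 5.9, 26.1]
finger_gap: 0.395
```

{"method": "play_rows", "body": {"linear": [[0, 0, -0.2], [0, 0, -0.3], [0, 0, -0.3], [0, 0, -1], [0, 0, -4], [0, 0, -8], [0, 0, -12], [0, 0, -12]], "dr": [[0, 0, 0], [0, 0, 0], [0, 0, 0], [0, 0, 0], [0, 0, 0], [0, 0, 0], [0, 0, 0], [0, 0, 0]], "claw": [0.5, 0.45, 0.4, 0.4, 0.4, 0.4, 0.4, 0.4]}}

```text
t: 13.78
tool_pos: [634.9, -243.6, 212.2]
tcp_rot: [0.005, 1.0, 0.0, 0.005]
contact_force: [0.0, 0.2, -0.5]
finger_gap: 0.598
```

```bash
python3 -c "
from h import *
go((657.5,-169,200,89.5),(657.5,-169,100,89.5),(657.5,-169,55,89.5))
s=cam('scene'); crop(s,'g9.png',380,150,200,150,4)
c=cam('top'); crop(c,'g9t.png',340,130,200,150,4)"
```

```text
t 13.8 p [ 634.9 -243.6  212.2] yaw 89.5 F [ 0.   0.2 -0.5] gap 0.598 q [-0.23  0.48  0.75  1.45 -0.33  1.34  2.11]
(657.5, -169, 200, 89.5) lin [-2.17, 7.48, 1.24] dr [0.0, 0.6, -0.0]
(657.5, -169, 100, 89.5) lin [-2.07, 7.48, 11.24] dr [0.0, 0.6, -0.0]
(657.5, -169, 55, 89.5) lin [-2.02, 7.48, 15.74] dr [0.0, 0.6, -0.0]
```

View pics/g9.png

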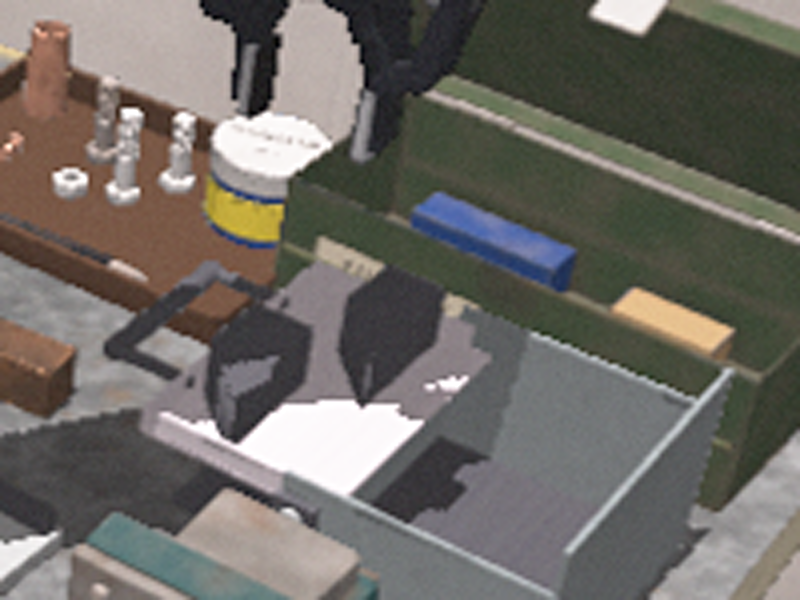

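View pics/g9t.png

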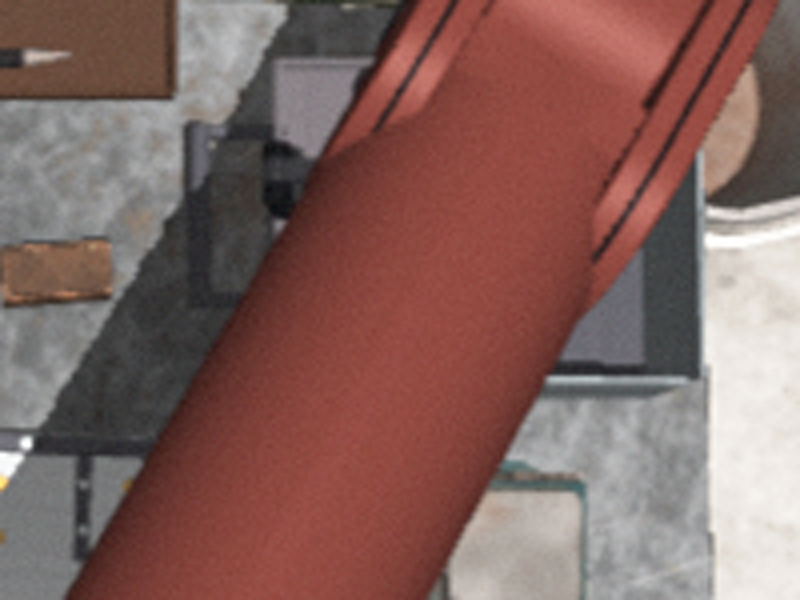

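{"method": "play_rows", "body": {"linear": [[-1, 4, 0.5], [-2.1, 7.5, 1], [-2.1, 7.5, 4], [-2.1, 7.5, 8], [-2.1, 7.5, 10], [-2.1, 7.5, 10], [-2.1, 7.5, 10]], "dr": [[0, 0.3, 0], [0, 0.6, 0], [0, 0.6, 0], [0, 0.6, 0], [0, 0.6, 0], [0, 0.6, 0], [0, 0.6, 0]], "claw": [0.6, 0.62, 0.62, 0.62, 0.62, 0.62, 0.62]}}

```text
t: 14.75
tool_pos: [656.4, -167.9, 109.9]
tcp_rot: [0.005, 1.0, 0.001, -0.002]
contact_force: [0.0, -0.9, 1.1]
finger_gap: 0.383
```

```bash
python3 -c "
from h import *
go((657.5,-169,80,89.5),(657.5,-169,55,89.5))
s=cam('scene'); crop(s,'g10.png',380,150,200,150,4)"
```

```text
t 14.8 p [ 656.4 -167.9  109.9] yaw 89.5 F [ 0.  -0.9  1.1] gap 0.383 q [-0.31  0.56  0.7   1.55 -0.38  1.17  2.02]
(657.5, -169, 80, 89.5) lin [-0.12, -0.12, 2.99] dr [0.1, -0.2, -0.0]
(657.5, -169, 55, 89.5) lin [-0.13, -0.12, 5.49] dr [0.1, -0.2, -0.0]
```

View pics/g10.png

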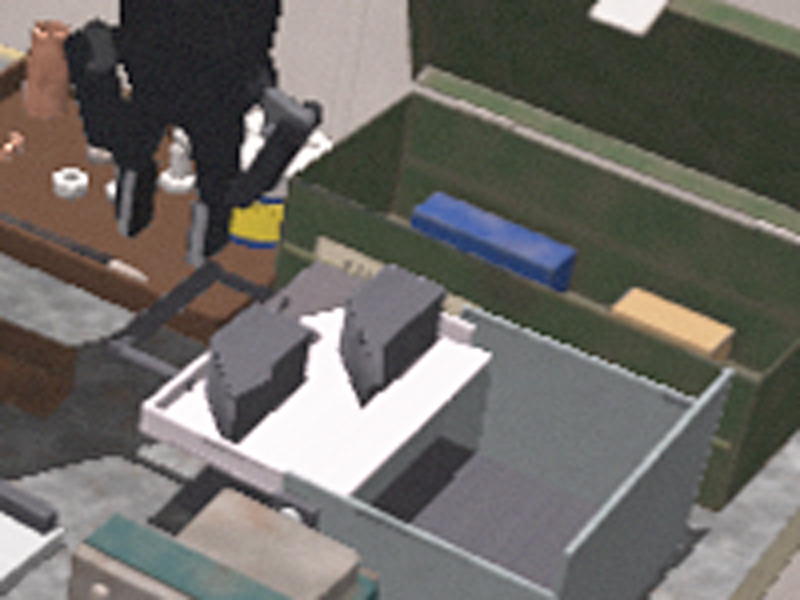

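{"method": "play_rows", "body": {"linear": [[-0.1, -0.1, 1.5], [-0.1, -0.1, 3], [-0.1, -0.1, 4.5], [-0.1, -0.1, 5.5], [-0.1, -0.1, 5.5], [-0.1, -0.1, 5.5], [-0.1, -0.1, 5.5], [-0.1, -0.1, 5.5], [-0.1, -0.1, 5.5]], "dr": [[0, 0, 0], [0, -0.2, 0], [0, -0.2, 0], [0, -0.2, 0], [0, -0.2, 0], [0, -0.2, 0], [0, -0.2, 0], [0, -0.2, 0], [0, -0.2, 0]], "claw": [0.62, 0.62, 0.62, 0.62, 0.62, 0.95, 0.95, 0.95, 0.95]}}

```text
t: 15.92
tool_pos: [657.7, -171.0, 55.9]
tcp_rot: [0.005, 1.0, -0.001, 0.001]
contact_force: [2.4, -5.5, -3.7]
finger_gap: 0.118
```

Run:
```python
from h import *
s=read_state(); p=s['tool_pos']; go((p[0],p[1],p[2],89.5))
for f in np.arange(0.1,1.31,.1):
    dx=-130*np.cos(f)+8*np.sin(f)+130; dz=130*np.sin(f)+8*np.cos(f)-8
    print(round(f,1),'lin y %.2f z %.2f'%(-dx/10,-dz/10))
```

```text
t 15.9 p [ 657.7 -171.    55.9] yaw 89.4 F [ 2.4 -5.5 -3.7] gap 0.118 q [-0.29  0.61  0.67  1.6  -0.41  1.08  2.05]
(np.float64(657.6656743974), np.float64(-170.97332533072833), np.float64(55.87354312364444), 89.5) lin [0.0, 0.0, 0.0] dr [-0.1, 0.1, -0.1]
0.1 lin y -0.14 z -1.29
0.2 lin y -0.42 z -2.57
0.3 lin y -0.82 z -3.81
0.4 lin y -1.34 z -5.00
0.5 lin y -1.97 z -6.13
0.6 lin y -2.72 z -7.20
0.7 lin y -3.57 z -8.19
0.8 lin y -4.52 z -9.08
0.9 lin y -5.55 z -9.88
1.0 lin y -6.65 z -10.57
1.1 lin y -7.82 z -11.15
1.2 lin y -9.03 z -11.61
1.3 lin y -10.29 z -11.94
```

{"method": "play_rows", "body": {"linear": [[0, -0.07, -0.65], [0, -0.14, -1.3], [0, -0.27, -1.95], [0, -0.42, -2.6], [0, -0.6, -3.2], [0, -0.82, -3.8]], "dr": [[0, 0, 0], [0, 0, 0], [0, 0, 0], [0, 0, 0], [0, 0, 0], [0, 0, 0]], "claw": [0.95, 0.95, 0.95, 0.95, 0.95, 0.95], "grip_force": 80}}

```text
t: 16.68
tool_pos: [657.6, -178.7, 94.4]
tcp_rot: [0.005, 1.0, -0.0, 0.001]
contact_force: [3.2, 1.7, -8.9]
finger_gap: 0.11
```

Run:
```python
from h import *
go()
s=read_state(); p=s['tool_pos']
# handle position rel. hinge: tcp z=55.9<->73
for f in np.arange(0.3,1.26,.1):
    y=-171-(-130*np.cos(f)+8*np.sin(f)+130); z=55.9+130*np.sin(f)+8*np.cos(f)-8
    print(round(f,1),'y %.1f z %.1f'%(y,z),'lin y %.2f z %.2f'%((y-p[1])/10,-(z-p[2])/10))
s=cam('scene'); crop(s,'g11.png',380,130,200,150,4)
```

```text
t 16.7 p [ 657.6 -178.7   94.4] yaw 89.4 F [ 3.2  1.7 -8.9] gap 0.110 q [-0.29  0.57  0.69  1.56 -0.39  1.14  2.04]
0.3 y -179.2 z 94.0 lin y -0.04 z 0.04
0.4 y -184.4 z 105.9 lin y -0.56 z -1.15
0.5 y -190.7 z 117.2 lin y -1.20 z -2.29
0.6 y -198.2 z 127.9 lin y -1.95 z -3.35
0.7 y -206.7 z 137.8 lin y -2.80 z -4.34
0.8 y -216.2 z 146.7 lin y -3.74 z -5.24
0.9 y -226.5 z 154.7 lin y -4.77 z -6.03
1.0 y -237.5 z 161.6 lin y -5.88 z -6.72
1.1 y -249.2 z 167.4 lin y -7.04 z -7.30
1.2 y -261.3 z 172.0 lin y -8.26 z -7.76
```

View pics/g11.png

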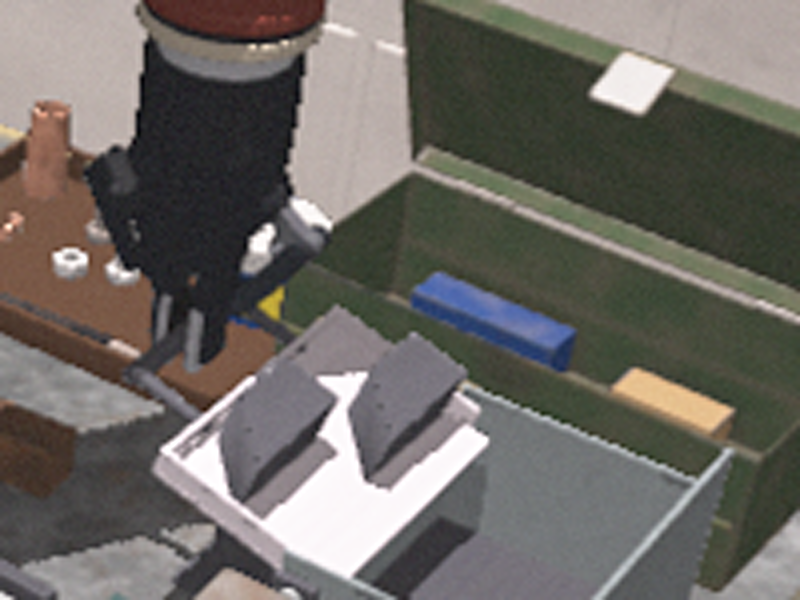

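Tray at ~0.3 rad, both stubs still on. Continue to 1.2.

{"method": "play_rows", "body": {"linear": [[0, -0.56, -1.15], [0, -1.2, -2.29], [0, -1.95, -3.35], [0, -2.8, -4.34], [0, -3.74, -5.24], [0, -4.77, -6.03], [0, -5.88, -6.72], [0, -7.04, -7.3], [0, -8.26, -7.76], [0, -8.26, -7.76]], "dr": [[0, 0, 0], [0, 0, 0], [0, 0, 0], [0, 0, 0], [0, 0, 0], [0, 0, 0], [0, 0, 0], [0, 0, 0], [0, 0, 0], [0, 0, 0]], "claw": [0.95, 0.95, 0.95, 0.95, 0.95, 0.95, 0.95, 0.95, 0.95, 0.95]}}

```text
t: 17.98
tool_pos: [657.4, -261.6, 178.5]
tcp_rot: [0.005, 1.0, 0.001, 0.003]
contact_force: [-8.5, 11.1, 24.7]
finger_gap: 0.107
```

Run:
```python
from h import *
go()
s=cam('scene'); crop(s,'g12.png',380,130,200,150,4)
c=cam('top'); crop(c,'g12t.png',340,130,200,150,4)
```

```text
t 18.0 p [ 657.4 -261.6  178.5] yaw 89.4 F [-8.5 11.1 24.7] gap 0.107 q [-0.17  0.56  0.73  1.41 -0.38  1.31  2.14]
```

View pics/g12.png

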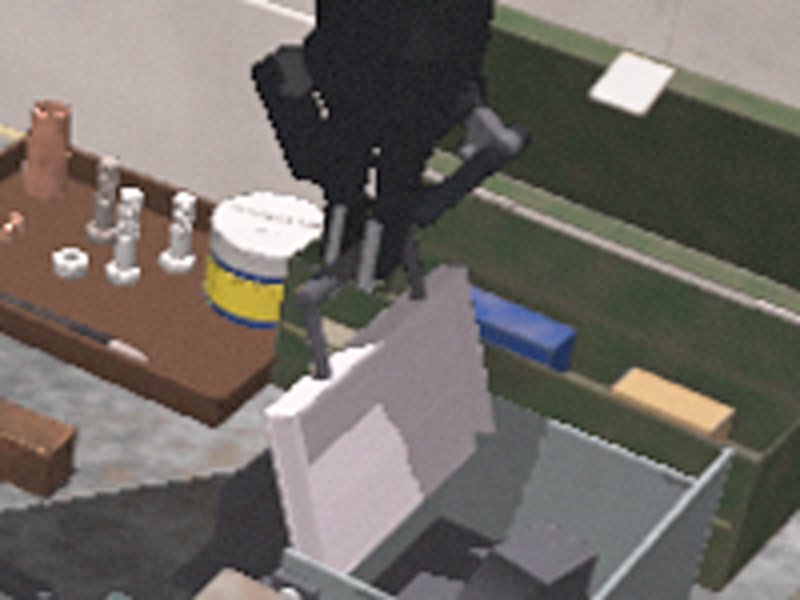

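View pics/g12t.png

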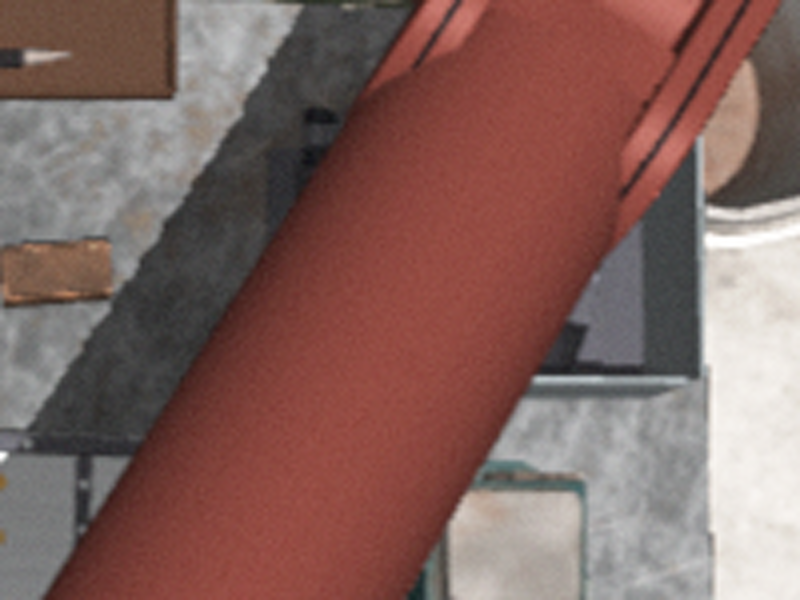

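Run:
```python
from h import *
go()
s=read_state(); p=s['tool_pos']
for f in np.arange(1.2,-.01,-.1):
    y=-171-(-130*np.cos(f)+8*np.sin(f)+130); z=55.9+130*np.sin(f)+8*np.cos(f)-8+3
    print(round(f,1),'y %.1f z %.1f'%(y,z),'lin y %.2f z %.2f'%((y-p[1])/10,-(z-p[2])/10))
```

```text
t 18.1 p [ 657.5 -261.5  178.4] yaw 89.4 F [-8.9 10.7 24.7] gap 0.103 q [-0.17  0.56  0.73  1.41 -0.38  1.31  2.14]
1.2 y -261.3 z 175.0 lin y 0.02 z 0.35
1.1 y -249.2 z 170.4 lin y 1.24 z 0.81
1.0 y -237.5 z 164.6 lin y 2.40 z 1.38
0.9 y -226.5 z 157.7 lin y 3.51 z 2.07
0.8 y -216.2 z 149.7 lin y 4.54 z 2.87
0.7 y -206.7 z 140.8 lin y 5.48 z 3.77
0.6 y -198.2 z 130.9 lin y 6.33 z 4.75
0.5 y -190.7 z 120.2 lin y 7.08 z 5.82
0.4 y -184.4 z 108.9 lin y 7.72 z 6.96
0.3 y -179.2 z 97.0 lin y 8.24 z 8.15
0.2 y -175.2 z 84.6 lin y 8.64 z 9.39
0.1 y -172.4 z 71.8 lin y 8.91 z 10.66
-0.0 y -171.0 z 58.9 lin y 9.05 z 11.95
```

{"method": "play_rows", "body": {"linear": [[0, 0.5, 0.2], [0, 1.24, 0.6], [0, 2.4, 1.2], [0, 3.5, 1.9], [0, 4.5, 2.7], [0, 5.5, 3.7], [0, 6.3, 4.7], [0, 7.1, 5.8], [0, 7.7, 6.9], [0, 7.7, 6.9]], "dr": [[0, 0, 0], [0, 0, 0], [0, 0, 0], [0, 0, 0], [0, 0, 0], [0, 0, 0], [0, 0, 0], [0, 0, 0], [0, 0, 0], [0, 0, 0]], "claw": [0.95, 0.95, 0.95, 0.95, 0.95, 0.95, 0.95, 0.95, 0.95, 0.95]}}

```text
t: 19.32
tool_pos: [657.0, -184.3, 108.2]
tcp_rot: [0.005, 1.0, 0.001, 0.002]
contact_force: [-6.1, 0.3, -0.6]
finger_gap: 0.104
```

Run:
```python
from h import *
go((657.5,-179,97,89.5),(657.5,-175,85,89.5),(657.5,-172.4,72,89.5),(657.5,-170,59,89.5))
s=cam('scene'); crop(s,'g13.png',380,130,200,150,4)
```

```text
t 19.3 p [ 657.  -184.3  108.2] yaw 89.4 F [-6.1  0.3 -0.6] gap 0.104 q [-0.29  0.56  0.7   1.55 -0.38  1.17  2.05]
(657.5, -179, 97, 89.5) lin [-0.04, 0.53, 1.12] dr [0.1, 0.2, -0.1]
(657.5, -175, 85, 89.5) lin [-0.03, 0.93, 2.32] dr [0.1, 0.2, -0.1]
(657.5, -172.4, 72, 89.5) lin [-0.02, 1.19, 3.62] dr [0.1, 0.2, -0.1]
(657.5, -170, 59, 89.5) lin [-0.01, 1.43, 4.92] dr [0.1, 0.2, -0.1]
```

View pics/g13.png

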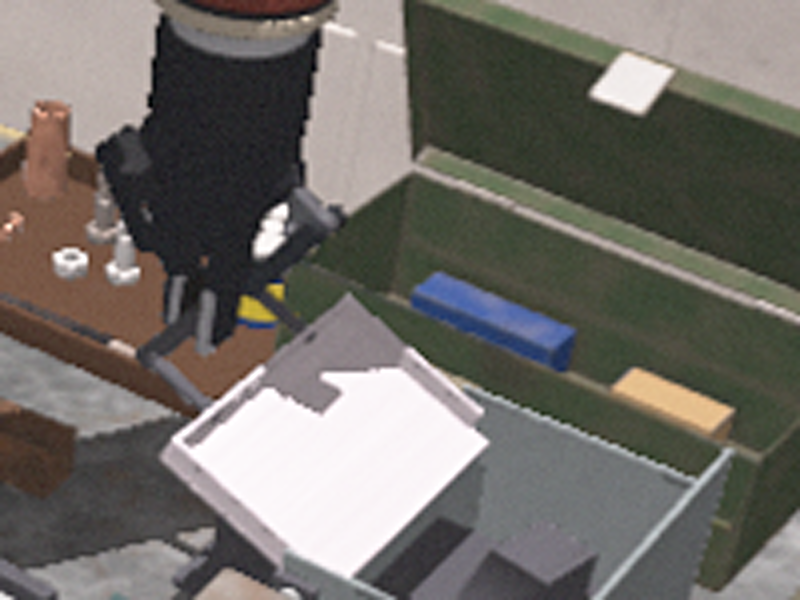

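Tray is empty, stubs in the bin. Lower fully and release.

{"method": "play_rows", "body": {"linear": [[0, 0.5, 1.1], [0, 0.9, 2.3], [0, 1.2, 3.5], [0, 1.4, 4.8], [0, 1.4, 4.9], [0, 1.4, 4.9], [0, 1.4, 4.9], [0, 1.4, 4.9], [0, 1.4, 4.9]], "dr": [[0, 0, 0], [0, 0, 0], [0, 0, 0], [0, 0, 0], [0, 0, 0], [0, 0, 0], [0, 0, 0], [0, 0, 0], [0, 0, 0]], "claw": [0.95, 0.95, 0.95, 0.95, 0.95, 0.65, 0.62, 0.62, 0.62]}}

```text
t: 20.5
tool_pos: [657.5, -170.2, 59.8]
tcp_rot: [0.005, 1.0, 0.001, 0.002]
contact_force: [0.4, 0.5, 0.9]
finger_gap: 0.378
```

{"method": "play_rows", "body": {"linear": [[0, 0, -2], [0, 0, -5], [0, 0, -9], [0, 0, -13], [0, 0, -14]], "dr": [[0, 0, 0], [0, 0, 0], [0, 0, 0], [0, 0, 0], [0, 0, 0]], "claw": [0.62, 0.62, 0.62, 0.62, 0.62]}}

```text
t: 21.12
tool_pos: [658.3, -171.3, 204.5]
tcp_rot: [0.005, 1.0, 0.0, 0.005]
contact_force: [-0.4, 0.3, -0.5]
finger_gap: 0.381
```

Run:
```python
from h import *
go()
s=cam('scene'); crop(s,'g14.png',280,130,280,210,2.85)
c=cam('top'); crop(c,'g14t.png',190,130,240,180,3.3)
```

```text
t 21.1 p [ 658.3 -171.3  204.5] yaw 89.4 F [-0.4  0.3 -0.5] gap 0.381 q [-0.33  0.48  0.74  1.46 -0.33  1.32  1.99]
```

View pics/g14.png

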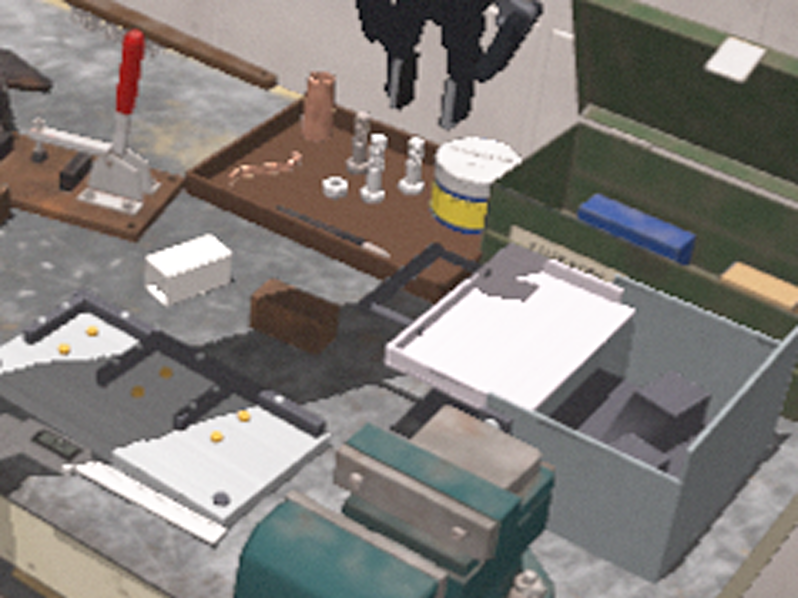

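View pics/g14t.png

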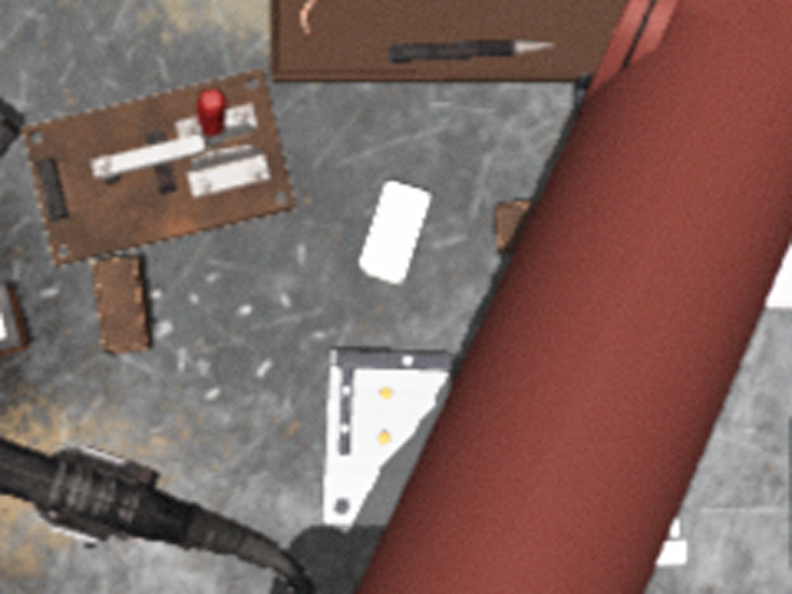

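Run:
```python
from h import *
go((635.2,-96.1,150,3.3),(635.2,-96.1,60,3.3),(635.2,-96.1,16,3.3))
```

```text
t 21.2 p [ 657.6 -170.8  201.9] yaw 89.4 F [ 0.1 -0.4 -0.1] gap 0.381 q [-0.33  0.48  0.74  1.46 -0.33  1.32  1.99]
(635.2, -96.1, 150, 3.3) lin [2.36, 7.44, 5.19] dr [0.4, 0.2, 86.1]
(635.2, -96.1, 60, 3.3) lin [2.42, 7.42, 14.19] dr [0.4, 0.2, 86.1]
(635.2, -96.1, 16, 3.3) lin [2.45, 7.42, 18.59] dr [0.4, 0.2, 86.1]
```

{"method": "play_rows", "body": {"linear": [[2.4, 7.4, 2], [2.4, 7.4, 5.2], [2.4, 7.4, 5.2], [2.4, 7.4, 5.2], [2.4, 7.4, 5.2], [2.4, 7.4, 5.2], [2.4, 7.4, 5.2], [2.4, 7.4, 5.2], [2.4, 7.4, 8], [2.4, 7.4, 10]], "dr": [[0, 0, 10], [0, 0, 20], [0, 0, 30], [0, 0, 40], [0, 0, 50], [0, 0, 60], [0, 0, 70], [0, 0, 80], [0, 0, 86], [0, 0, 86]], "claw": [0.35, 0.35, 0.35, 0.35, 0.35, 0.35, 0.35, 0.35, 0.35, 0.35]}}

```text
t: 22.48
tool_pos: [634.1, -96.0, 99.7]
tcp_rot: [0.686, 0.728, 0.002, 0.001]
contact_force: [0.3, 0.7, -0.5]
finger_gap: 0.651
```

Run:
```python
from h import *
go((635.2,-96.1,60,3.3),(635.2,-96.1,16,3.3))
s=cam('scene'); crop(s,'g15.png',320,150,160,120,5)
```

```text
t 22.5 p [634.1 -96.   99.7] yaw 3.4 F [ 0.3  0.7 -0.5] gap 0.651 q [-0.64  0.6   1.01  1.68 -0.55  1.17  0.57]
(635.2, -96.1, 60, 3.3) lin [-0.02, 0.09, 3.97] dr [0.3, -0.1, 0.1]
(635.2, -96.1, 16, 3.3) lin [-0.03, 0.07, 8.37] dr [0.3, -0.1, 0.1]
```

View pics/g15.png

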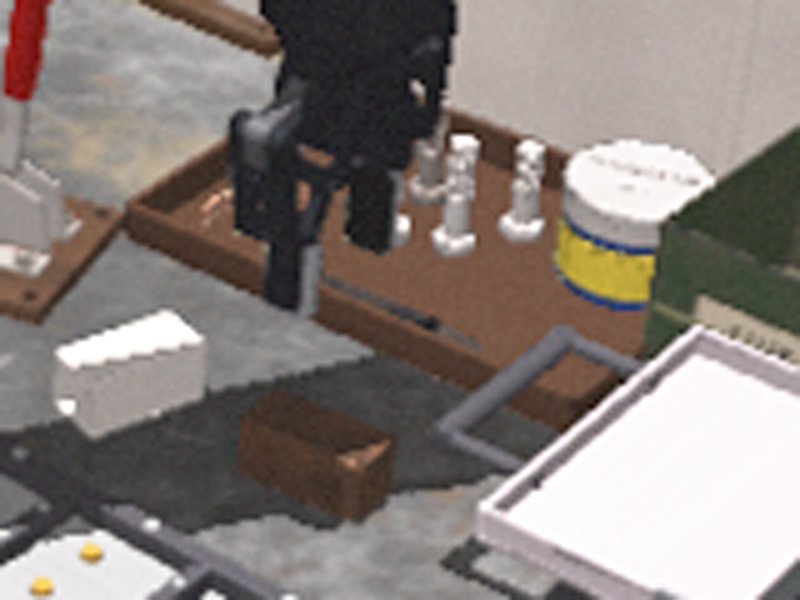

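{"method": "play_rows", "body": {"linear": [[0, 0.1, 3], [0, 0.1, 5.5], [0, 0.1, 7.5], [0, 0.1, 8.3], [0, 0.1, 8.3], [0, 0.1, 8.3], [0, 0.1, 8.3], [0, 0.1, 8.3], [0, 0.1, 8.3]], "dr": [[0.3, 0, 0], [0.3, 0, 0], [0.3, 0, 0], [0.3, 0, 0], [0.3, 0, 0], [0.3, 0, 0], [0.3, 0, 0], [0.3, 0, 0], [0.3, 0, 0]], "claw": [0.35, 0.35, 0.35, 0.35, 0.35, 0.75, 0.75, 0.75, 0.75], "grip_force": 60}}

```text
t: 23.65
tool_pos: [634.9, -95.6, 15.5]
tcp_rot: [0.685, 0.729, -0.0, -0.001]
contact_force: [0.1, 0.4, 7.7]
finger_gap: 0.334
```

{"method": "play_rows", "body": {"linear": [[0, 0, -1], [0, 0, -4], [0, 0, -8], [0, 0, -9], [0, 0, -9]], "dr": [[0, 0, 0], [0, 0, 0], [0, 0, 0], [0, 0, 0], [0, 0, 0]], "claw": [0.75, 0.75, 0.75, 0.75, 0.75]}}

```text
t: 24.28
tool_pos: [635.2, -95.5, 105.9]
tcp_rot: [0.685, 0.729, 0.0, -0.001]
contact_force: [0.3, 0.3, -2.5]
finger_gap: 0.332
```

```bash
cat >> h.py <<'E'
FX=(488.9,-72.4,np.radians(-2.1))
def fw(x,y):
    c,s=np.cos(FX[2]),np.sin(FX[2]); return (FX[0]+c*x-s*y, FX[1]+s*x+c*y)
E
python3 - <<'E'
from h import *
a=fw(10,9); print(a, fw(16,17), fw(16,17+72))
go((*a,120,87.9),(*a,50,87.9))
s=cam('scene'); crop(s,'g16.png',320,150,160,120,5)
E
```

```text
(np.float64(499.2230773161455), np.float64(-63.772481543057665)) (np.float64(505.51219734846995), np.float64(-55.997716645067754)) (np.float64(508.150544375342), np.float64(15.9539277069955))
t 24.3 p [635.2 -95.5 105.9] yaw 3.6 F [ 0.3  0.3 -2.5] gap 0.332 q [-0.64  0.6   1.01  1.66 -0.55  1.18  0.56]
(np.float64(499.2230773161455), np.float64(-63.772481543057665), 120, 87.9) lin [4.01, -13.38, -1.39] dr [0.0, -0.1, -84.3]
(np.float64(499.2230773161455), np.float64(-63.772481543057665), 50, 87.9) lin [4.0, -13.37, 5.61] dr [0.0, -0.1, -84.3]
```

View pics/g16.png

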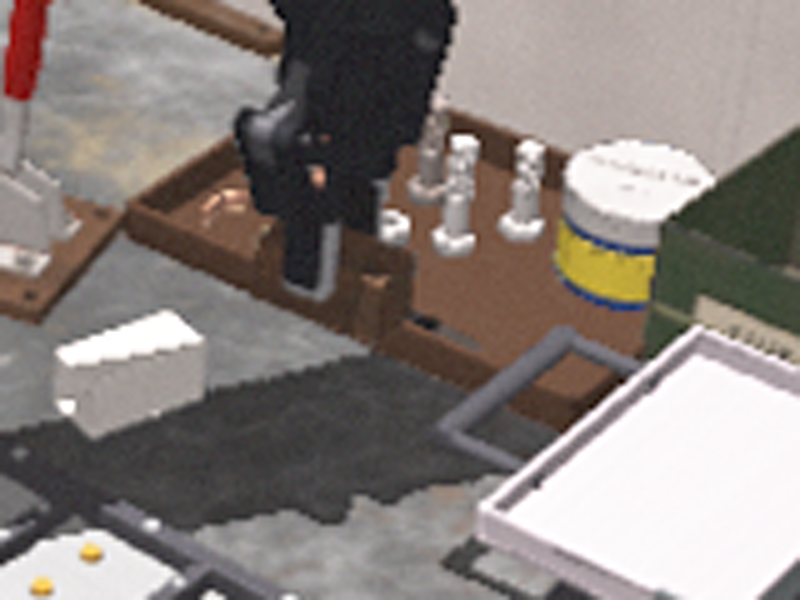

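{"method": "play_rows", "body": {"linear": [[0.5, -1.7, -1.4], [1, -3.4, -1.4], [1.5, -5, -1.4], [2, -6.7, -1.4], [2.5, -8.4, -1.4], [3, -10, -1.4], [3.5, -11.7, -1.4], [4, -13.4, -1.4], [4, -13.4, -1.4], [4, -13.4, 1]], "dr": [[0, 0, -10], [0, 0, -20], [0, 0, -30], [0, 0, -40], [0, 0, -50], [0, 0, -60], [0, 0, -70], [0, 0, -80], [0, 0, -84.3], [0, 0, -84.3]], "claw": [0.75, 0.75, 0.75, 0.75, 0.75, 0.75, 0.75, 0.75, 0.75, 0.75]}}

```text
t: 25.58
tool_pos: [498.7, -63.2, 95.2]
tcp_rot: [0.018, 1.0, 0.001, -0.001]
contact_force: [-0.2, 0.4, -2.6]
finger_gap: 0.333
```

Run:
```python
from h import *
a=fw(10,9)
go((*a,60,87.9),(*a,36,87.9),(*a,28,87.9))
s=cam('scene'); crop(s,'g17.png',260,170,160,120,5)
```

```text
t 25.6 p [498.7 -63.2  95.2] yaw 88.0 F [-0.2  0.4 -2.6] gap 0.333 q [-0.71  0.2   0.83  2.01 -0.17  1.01  1.74]
(np.float64(499.2230773161455), np.float64(-63.772481543057665), 60, 87.9) lin [-0.06, -0.07, 3.52] dr [0.2, -0.1, 0.1]
(np.float64(499.2230773161455), np.float64(-63.772481543057665), 36, 87.9) lin [-0.06, -0.07, 5.92] dr [0.2, -0.1, 0.1]
(np.float64(499.2230773161455), np.float64(-63.772481543057665), 28, 87.9) lin [-0.06, -0.08, 6.72] dr [0.2, -0.1, 0.1]
```

View pics/g17.png

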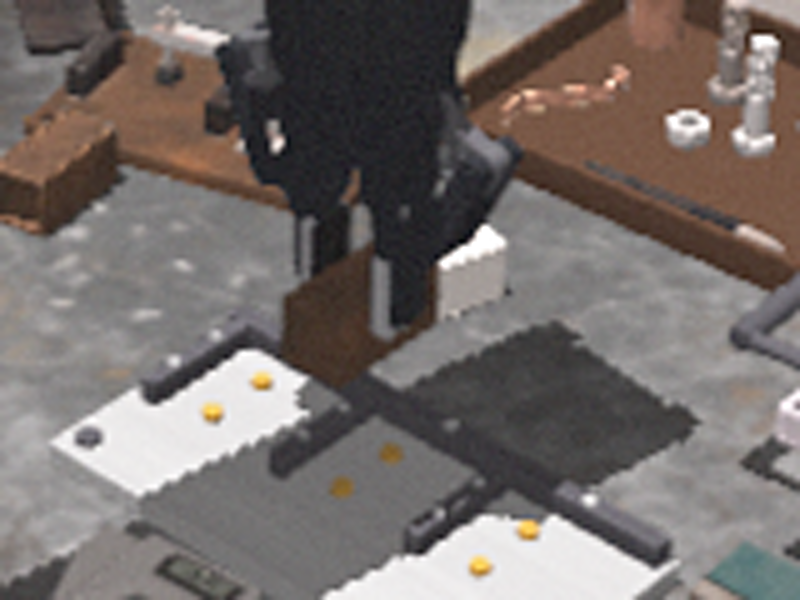

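{"method": "play_rows", "body": {"linear": [[-0.1, -0.1, 2], [-0.1, -0.1, 4], [-0.1, -0.1, 5.5], [-0.1, -0.1, 6], [-0.1, -0.1, 6.2], [-0.1, -0.1, 6.2]], "dr": [[0.2, -0.1, 0], [0.2, -0.1, 0.1], [0.2, -0.1, 0.1], [0.2, -0.1, 0.1], [0.2, -0.1, 0.1], [0.2, -0.1, 0.1]], "claw": [0.75, 0.75, 0.75, 0.75, 0.75, 0.75]}}

```text
t: 26.38
tool_pos: [497.3, -64.0, 30.0]
tcp_rot: [0.019, 1.0, -0.001, -0.002]
contact_force: [-0.2, 0.4, -1.1]
finger_gap: 0.332
```

Run:
```python
from h import *
a=fw(10,9)
go((*a,31,87.9),(*a,28,87.9),(*a,24,87.9))
s=cam('scene'); crop(s,'g18.png',260,190,160,120,5)
```

```text
t 26.4 p [497.3 -64.   30. ] yaw 87.8 F [-0.2  0.4 -1.1] gap 0.332 q [-0.65  0.31  0.78  2.06 -0.28  0.88  1.83]
(np.float64(499.2230773161455), np.float64(-63.772481543057665), 31, 87.9) lin [-0.19, 0.03, -0.1] dr [-0.1, -0.2, -0.1]
(np.float64(499.2230773161455), np.float64(-63.772481543057665), 28, 87.9) lin [-0.19, 0.03, 0.2] dr [-0.1, -0.2, -0.1]
(np.float64(499.2230773161455), np.float64(-63.772481543057665), 24, 87.9) lin [-0.19, 0.03, 0.6] dr [-0.1, -0.2, -0.1]
```

View pics/g18.png

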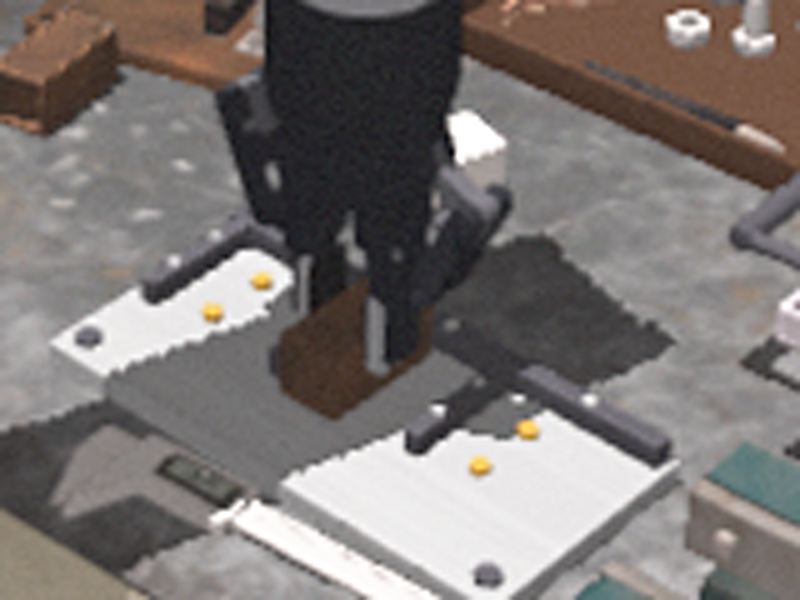

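{"method": "play_rows", "body": {"linear": [[-0.1, 0, 0.1], [-0.2, 0, 0.3], [-0.2, 0, 0.5], [-0.2, 0, 0.6], [-0.2, 0, 0.6]], "dr": [[0, -0.2, 0], [0, -0.2, 0], [0, -0.2, 0], [0, -0.2, 0], [0, -0.2, 0]], "claw": [0.75, 0.75, 0.75, 0.75, 0.75]}}

```text
t: 27.05
tool_pos: [499.2, -64.0, 27.2]
tcp_rot: [0.019, 1.0, 0.001, -0.001]
contact_force: [-24.5, 3.0, 59.8]
finger_gap: 0.331
```

Run:
```python
from h import *
a=fw(10,9); go((*a,28,87.9))
```

```text
t 27.1 p [499.2 -64.   27.2] yaw 87.8 F [-24.5   3.   59.8] gap 0.331 q [-0.64  0.32  0.78  2.06 -0.3   0.87  1.84]
(np.float64(499.2230773161455), np.float64(-63.772481543057665), 28, 87.9) lin [-0.0, 0.02, -0.08] dr [0.1, -0.1, -0.1]
```

{"method": "play_rows", "body": {"linear": [[0, 0, 0.05], [0, 0.2, 0.05], [0, 0.4, 0.05], [0, 0.6, 0.05], [0, 0.6, 0.05]], "dr": [[0, 0, 0], [0, 0, 0], [0, 0, 0], [0, 0, 0], [0, 0, 0]], "claw": [0.75, 0.75, 0.75, 0.75, 0.75]}}

```text
t: 27.68
tool_pos: [500.6, -59.1, 27.5]
tcp_rot: [0.019, 1.0, 0.0, 0.0]
contact_force: [-0.8, -4.6, 7.9]
finger_gap: 0.333
```

{"method": "play_rows", "body": {"linear": [[0, 0.1, 0.05], [0, 0.2, 0.05], [0, 0.3, 0.05], [0, 0.3, 0.05]], "dr": [[0, 0, 0], [0, 0, 0], [0, 0, 0], [0, 0, 0]], "claw": [0.75, 0.75, 0.75, 0.75]}}

```text
t: 28.18
tool_pos: [501.1, -58.2, 27.4]
tcp_rot: [0.02, 1.0, -0.001, 0.001]
contact_force: [-3.7, -7.1, 9.1]
finger_gap: 0.332
```

{"method": "play_rows", "body": {"linear": [[0, 0.2, 0.05], [0, 0.4, 0.05], [0, 0.6, 0.05], [0, 0.6, 0.05], [0, 0.6, 0.05]], "dr": [[0, 0, 0], [0, 0, 0], [0, 0, 0], [0, 0, 0], [0, 0, 0]], "claw": [0.75, 0.75, 0.75, 0.75, 0.75]}}

```text
t: 28.8
tool_pos: [501.1, -58.0, 27.5]
tcp_rot: [0.022, 1.0, -0.004, 0.001]
contact_force: [-5.5, -19.7, 10.7]
finger_gap: 0.333
```

{"method": "play_rows", "body": {"linear": [[-0.2, 0.2, 0.05], [-0.4, 0.2, 0.05], [-0.6, 0.2, 0.05], [-0.6, 0.2, 0.05]], "dr": [[0, 0, 0], [0, 0, 0], [0, 0, 0], [0, 0, 0]], "claw": [0.75, 0.75, 0.75, 0.75]}}

```text
t: 29.3
tool_pos: [504.0, -58.3, 27.4]
tcp_rot: [0.023, 1.0, -0.005, -0.002]
contact_force: [-21.6, -6.1, 33.5]
finger_gap: 0.331
```

{"method": "play_rows", "body": {"linear": [[-0.2, 0.2, 0.05], [-0.4, 0.2, 0.05], [-0.6, 0.2, 0.05], [-0.6, 0.2, 0.05]], "dr": [[0, 0, 0], [0, 0, 0], [0, 0, 0], [0, 0, 0]], "claw": [0.75, 0.75, 0.75, 0.75]}}

```text
t: 29.8
tool_pos: [504.3, -58.5, 27.2]
tcp_rot: [0.024, 1.0, -0.004, -0.008]
contact_force: [-34.9, -2.4, 51.1]
finger_gap: 0.335
```

Run:
```python
from h import *
go()
s=cam('scene'); crop(s,'g19.png',260,190,160,120,5)
```

```text
t 29.8 p [504.3 -58.5  27.2] yaw 87.2 F [-34.9  -2.4  51.1] gap 0.335 q [-0.65  0.34  0.78  2.04 -0.3   0.89  1.81]
```

View pics/g19.png

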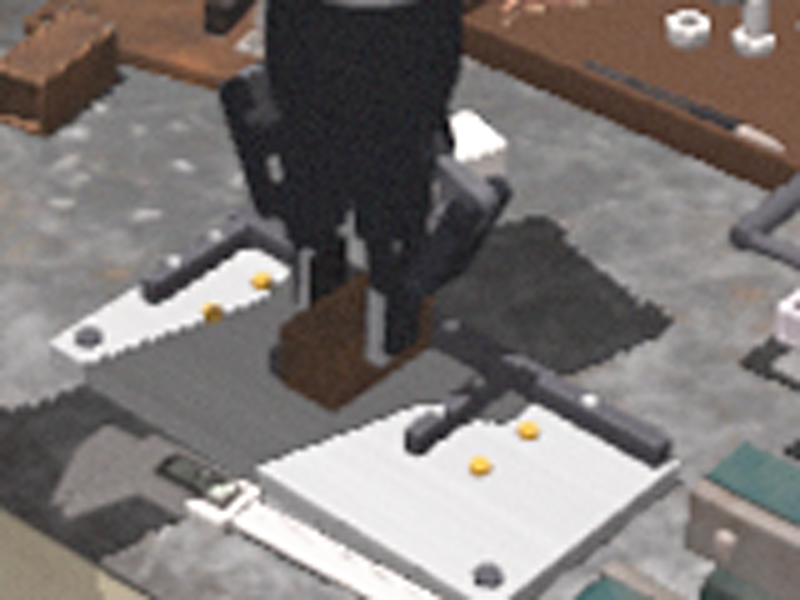

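{"method": "play_rows", "body": {"linear": [[0, 0, 0], [0, 0, 0], [0, 0, 0], [0, 0, 0], [0, 0, 0], [0, 0, -1], [0, 0, -4], [0, 0, -6]], "dr": [[0, 0, 0], [0, 0, 0], [0, 0, 0], [0, 0, 0], [0, 0, 0], [0, 0, 0], [0, 0, 0], [0, 0, 0]], "claw": [0.75, 0.6, 0.5, 0.5, 0.5, 0.5, 0.5, 0.5]}}

```text
t: 30.85
tool_pos: [505.7, -58.3, 88.9]
tcp_rot: [0.024, 1.0, -0.004, -0.007]
contact_force: [0.1, -0.2, -0.9]
finger_gap: 0.503
```

Run:
```python
from h import *
go((581.6,182.1,150,97.6))
s=cam('scene'); crop(s,'g20.png',270,190,110,110,7)
c=cam('top'); crop(c,'g20t.png',190,130,240,180,3.3)
```

```text
t 30.9 p [505.7 -58.3  88.9] yaw 87.2 F [ 0.1 -0.2 -0.9] gap 0.503 q [-0.71  0.24  0.83  1.99 -0.2   1.01  1.73]
(581.6, 182.1, 150, 97.6) lin [-6.32, 24.33, -6.41] dr [-0.4, -0.9, -10.4]
```

View pics/g20.png

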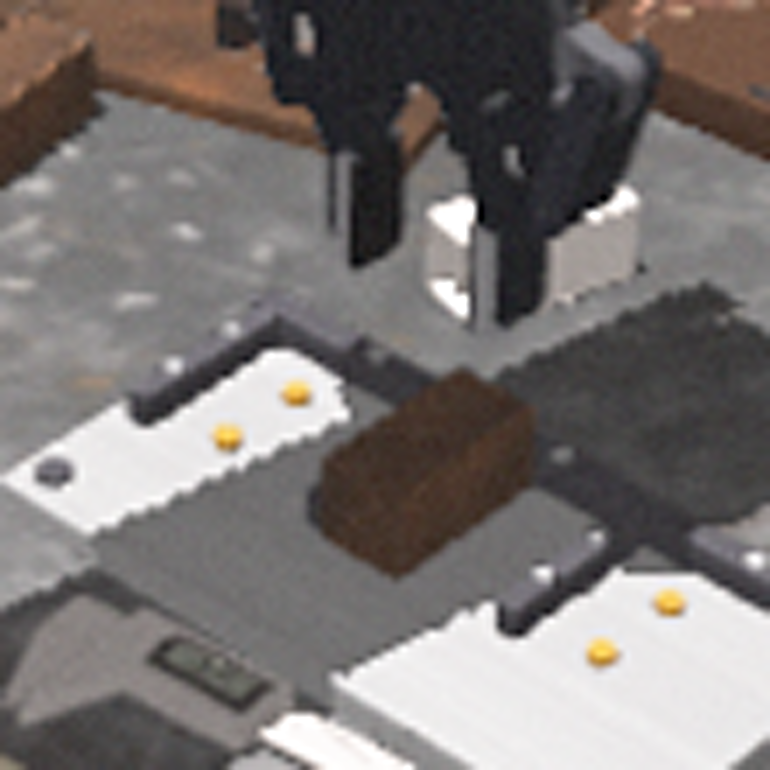

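View pics/g20t.png

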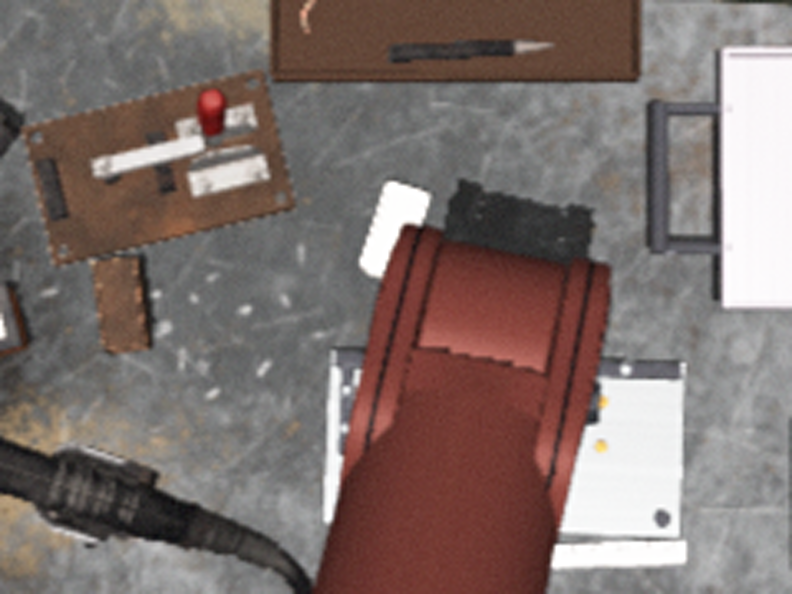

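{"method": "play_rows", "body": {"linear": [[0, 0, -4], [-1.3, 5, -6.4], [-2.6, 10, -6.4], [-3.9, 15, -6.4], [-5.2, 20, -6.4], [-6.3, 24.3, -6.4], [-6.3, 24.3, -6.4], [-6.3, 24.3, -3], [-6.3, 24.3, 0], [-6.3, 24.3, 0]], "dr": [[-0.4, -0.9, 0], [-0.4, -0.9, -2], [-0.4, -0.9, -4], [-0.4, -0.9, -6], [-0.4, -0.9, -8], [-0.4, -0.9, -10.4], [-0.4, -0.9, -10.4], [-0.4, -0.9, -10.4], [-0.4, -0.9, -10.4], [-0.4, -0.9, -10.4]], "claw": [0.4, 0.4, 0.4, 0.4, 0.4, 0.4, 0.4, 0.4, 0.4, 0.4]}}

```text
t: 32.2
tool_pos: [579.7, 179.9, 85.0]
tcp_rot: [-0.066, 0.998, -0.001, -0.0]
contact_force: [-0.3, 0.1, 0.1]
finger_gap: 0.606
```

Run:
```python
from h import *
go((581.6,182.1,60,97.6),(581.6,182.1,16,97.6))
s=cam('scene'); crop(s,'g21.png',240,150,130,100,6)
c=cam('top'); crop(c,'g21t.png',284,230,120,64,6.6)
```

```text
t 32.2 p [579.7 179.9  85. ] yaw 97.6 F [-0.3  0.1  0.1] gap 0.606 q [-0.9   0.42  0.66  1.76 -0.29  1.05  1.57]
(581.6, 182.1, 60, 97.6) lin [-0.22, 0.2, 2.5] dr [-0.1, -0.1, -0.1]
(581.6, 182.1, 16, 97.6) lin [-0.22, 0.2, 6.9] dr [-0.1, -0.1, -0.1]
```

View pics/g21.png

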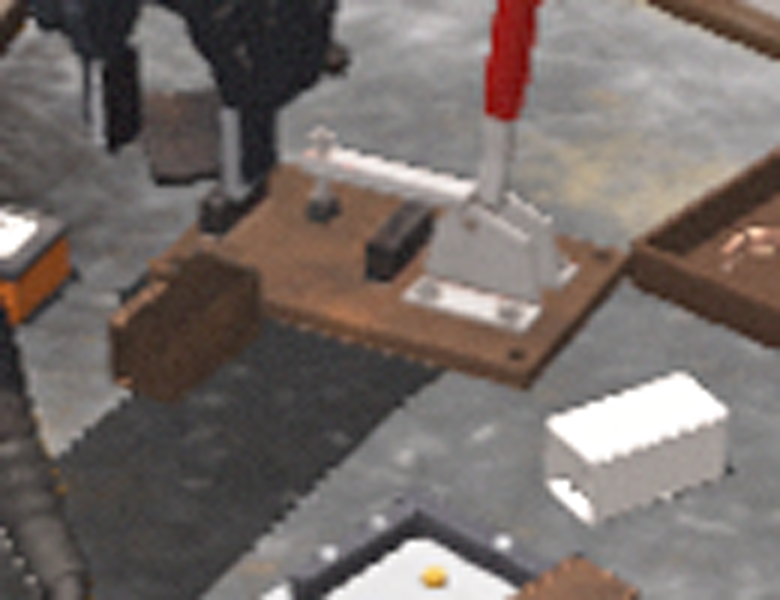

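View pics/g21t.png

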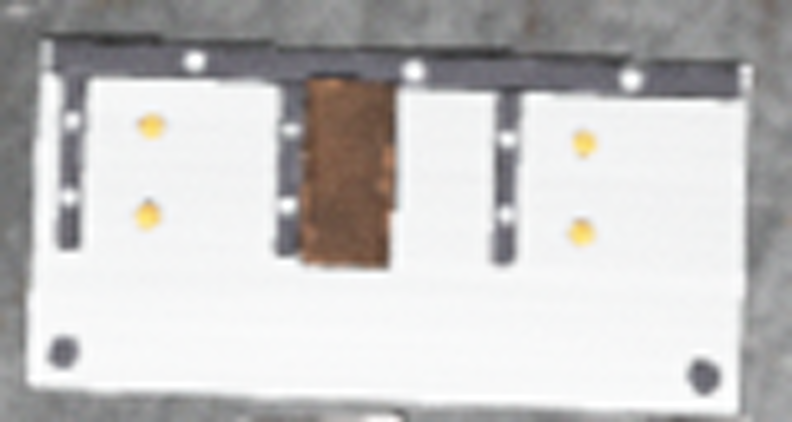

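{"method": "play_rows", "body": {"linear": [[-0.2, 0.2, 2.5], [-0.2, 0.2, 4.5], [-0.2, 0.2, 6.2], [-0.2, 0.2, 6.9], [-0.2, 0.2, 6.9], [-0.2, 0.2, 6.9], [-0.2, 0.2, 6.9], [-0.2, 0.2, 6.9], [-0.2, 0.2, 6.9]], "dr": [[0, 0, 0], [0, 0, 0], [0, 0, 0], [0, 0, 0], [0, 0, 0], [0, 0, 0], [0, 0, 0], [0, 0, 0], [0, 0, 0]], "claw": [0.4, 0.4, 0.4, 0.4, 0.4, 0.75, 0.75, 0.75, 0.75]}}

```text
t: 33.42
tool_pos: [584.5, 183.2, 19.9]
tcp_rot: [-0.066, 0.998, 0.001, 0.003]
contact_force: [-0.1, 0.5, 5.9]
finger_gap: 0.329
```

{"method": "play_rows", "body": {"linear": [[0, 0, -1], [0, 0, -4], [0, 0, -8], [0, 0, -9], [0, 0, -9]], "dr": [[0, 0, 0], [0, 0, 0], [0, 0, 0], [0, 0, 0], [0, 0, 0]], "claw": [0.75, 0.75, 0.75, 0.75, 0.75]}}

```text
t: 34.05
tool_pos: [584.1, 183.3, 110.2]
tcp_rot: [-0.066, 0.998, 0.001, 0.003]
contact_force: [0.1, -0.7, -2.3]
finger_gap: 0.332
```

Run:
```python
from h import *
a=fw(10,79); print(a)
go((*a,100,87.5),(*a,40,87.5))
s=cam('scene'); crop(s,'g22.png',240,130,130,100,6)
```

```text
(np.float64(501.7881369256045), np.float64(6.1805060214482666))
t 34.0 p [584.1 183.3 110.2] yaw 97.6 F [ 0.1 -0.7 -2.3] gap 0.332 q [-0.91  0.4   0.67  1.74 -0.28  1.09  1.55]
(np.float64(501.7881369256045), np.float64(6.1805060214482666), 100, 87.5) lin [10.5, -16.47, 0.94] dr [0.1, 0.3, 10.1]
(np.float64(501.7881369256045), np.float64(6.1805060214482666), 40, 87.5) lin [10.54, -16.48, 6.94] dr [0.1, 0.3, 10.1]
```

View pics/g22.png

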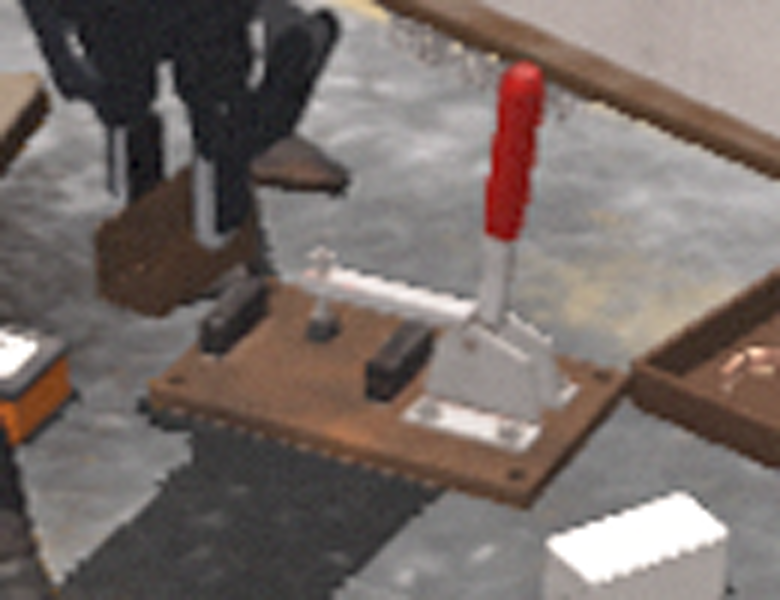

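{"method": "play_rows", "body": {"linear": [[2.2, -3.4, 0.5], [4.4, -6.8, 0.9], [6.6, -10.2, 0.9], [8.8, -13.6, 0.9], [10.3, -16.4, 0.9], [10.3, -16.5, 0.9], [10.3, -16.5, 3], [10.3, -16.5, 5], [10.3, -16.5, 6], [10.3, -16.5, 6]], "dr": [[0, 0.3, 2], [0, 0.3, 4], [0, 0.3, 6], [0, 0.3, 8], [0, 0.3, 10.1], [0, 0.3, 10.1], [0, 0.3, 10.1], [0, 0.3, 10.1], [0, 0.3, 10.1], [0, 0.3, 10.1]], "claw": [0.75, 0.75, 0.75, 0.75, 0.75, 0.75, 0.75, 0.75, 0.75, 0.75]}}

```text
t: 35.35
tool_pos: [503.1, 6.2, 48.0]
tcp_rot: [0.022, 1.0, 0.0, -0.001]
contact_force: [0.2, 0.1, -1.4]
finger_gap: 0.332
```

Run:
```python
from h import *
go((504,6.5,40,87.8),(504,6.5,34,87.8),(504,6.5,29,87.8))
s=cam('scene'); crop(s,'g23.png',240,170,130,100,6)
```

```text
t 35.4 p [503.1   6.2  48. ] yaw 87.5 F [ 0.2  0.1 -1.4] gap 0.332 q [-0.79  0.28  0.78  2.05 -0.25  0.91  1.66]
(504, 6.5, 40, 87.8) lin [-0.09, 0.03, 0.8] dr [0.0, -0.1, -0.3]
(504, 6.5, 34, 87.8) lin [-0.09, 0.03, 1.4] dr [0.0, -0.1, -0.3]
(504, 6.5, 29, 87.8) lin [-0.09, 0.03, 1.9] dr [0.0, -0.1, -0.3]
```

View pics/g23.png

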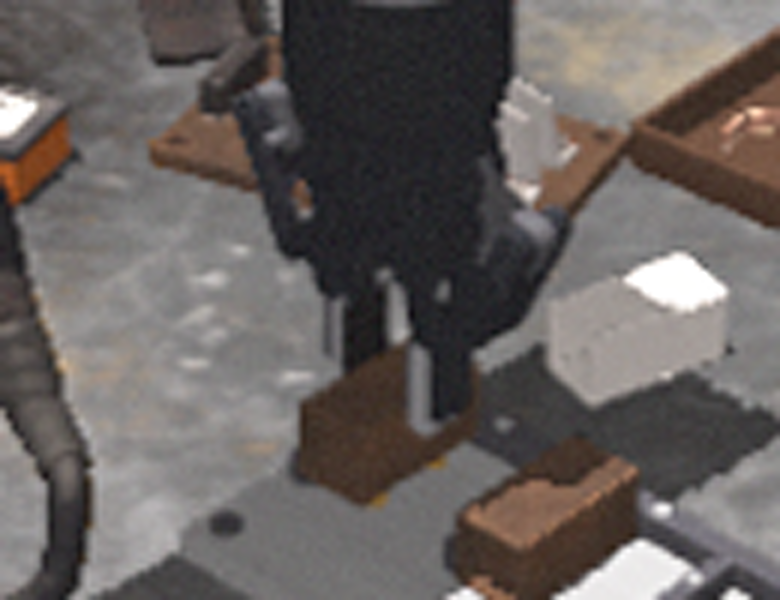

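{"method": "play_rows", "body": {"linear": [[-0.1, 0, 0.5], [-0.1, 0, 0.9], [-0.1, 0, 1.2], [-0.1, 0, 1.5], [-0.1, 0, 1.8], [-0.1, 0, 2.0], [-0.1, 0, 2.0]], "dr": [[0, 0, -0.3], [0, 0, -0.3], [0, 0, -0.3], [0, 0, -0.3], [0, 0, -0.3], [0, 0, -0.3], [0, 0, -0.3]], "claw": [0.75, 0.75, 0.75, 0.75, 0.75, 0.75, 0.75]}}

```text
t: 36.28
tool_pos: [504.6, 6.2, 31.5]
tcp_rot: [0.02, 1.0, 0.002, -0.001]
contact_force: [-22.4, 0.9, 53.8]
finger_gap: 0.332
```

{"method": "play_rows", "body": {"linear": [[0, 0, 0.05], [0, 0.2, 0.05], [0, 0.4, 0.05], [0, 0.6, 0.05], [0, 0.7, 0.05]], "dr": [[0, 0, 0], [0, 0, 0], [0, 0, 0], [0, 0, 0], [0, 0, 0]], "claw": [0.75, 0.75, 0.75, 0.75, 0.75]}}

```text
t: 36.9
tool_pos: [506.1, 12.0, 31.7]
tcp_rot: [0.02, 1.0, 0.001, -0.0]
contact_force: [0.1, -4.5, 10.1]
finger_gap: 0.327
```

{"method": "play_rows", "body": {"linear": [[0, 0.2, 0.05], [0, 0.4, 0.05], [0, 0.5, 0.05], [0, 0.5, 0.05]], "dr": [[0, 0, 0], [0, 0, 0], [0, 0, 0], [0, 0, 0]], "claw": [0.75, 0.75, 0.75, 0.75]}}

```text
t: 37.4
tool_pos: [506.9, 13.8, 31.8]
tcp_rot: [0.021, 1.0, -0.0, 0.0]
contact_force: [-2.5, -12.2, 9.7]
finger_gap: 0.332
```

Rail contact near y=13.8. Press a bit more, then slide to the fence.

{"method": "play_rows", "body": {"linear": [[0, 0.2, 0.05], [0, 0.4, 0.05], [0, 0.5, 0.05], [0, 0.5, 0.05]], "dr": [[0, 0, 0], [0, 0, 0], [0, 0, 0], [0, 0, 0]], "claw": [0.75, 0.75, 0.75, 0.75]}}

```text
t: 37.9
tool_pos: [506.9, 13.9, 31.8]
tcp_rot: [0.023, 1.0, -0.003, 0.0]
contact_force: [-7.6, -17.1, 17.0]
finger_gap: 0.333
```

{"method": "play_rows", "body": {"linear": [[-0.2, 0.2, 0.05], [-0.4, 0.2, 0.05], [-0.6, 0.2, 0.05], [-0.6, 0.2, 0.05]], "dr": [[0, 0, 0], [0, 0, 0], [0, 0, 0], [0, 0, 0]], "claw": [0.75, 0.75, 0.75, 0.75]}}

```text
t: 38.4
tool_pos: [510.0, 13.6, 31.7]
tcp_rot: [0.023, 1.0, -0.003, -0.003]
contact_force: [-21.2, -7.0, 32.7]
finger_gap: 0.331
```

{"method": "play_rows", "body": {"linear": [[-0.2, 0.2, 0.05], [-0.4, 0.2, 0.05], [-0.6, 0.2, 0.05], [-0.6, 0.2, 0.05]], "dr": [[0, 0, 0], [0, 0, 0], [0, 0, 0], [0, 0, 0]], "claw": [0.75, 0.75, 0.75, 0.75]}}

```text
t: 38.9
tool_pos: [512.4, 13.5, 31.7]
tcp_rot: [0.024, 1.0, -0.003, -0.007]
contact_force: [-25.9, -6.2, 39.5]
finger_gap: 0.33
```

{"method": "play_rows", "body": {"linear": [[0, 0, 0], [0, 0, 0], [0, 0, 0], [0, 0, 0], [0, 0, 0], [0, 0, -1], [0, 0, -4], [0, 0, -6], [0, 0, -6]], "dr": [[0, 0, 0], [0, 0, 0], [0, 0, 0], [0, 0, 0], [0, 0, 0], [0, 0, 0], [0, 0, 0], [0, 0, 0], [0, 0, 0]], "claw": [0.75, 0.6, 0.5, 0.5, 0.5, 0.5, 0.5, 0.5, 0.5]}}

```text
t: 40.02
tool_pos: [514.5, 14.0, 93.5]
tcp_rot: [0.024, 1.0, -0.003, -0.006]
contact_force: [-0.3, 0.2, 0.2]
finger_gap: 0.498
```

Run:
```python
from h import *
go((430,250,200,88))
s=cam('scene'); crop(s,'g24.png',260,200,130,100,6)
```

```text
t 40.0 p [514.5  14.   93.5] yaw 87.2 F [-0.3  0.2  0.2] gap 0.498 q [-0.83  0.24  0.81  1.97 -0.2   1.02  1.59]
(430, 250, 200, 88) lin [9.7, 23.1, -10.67] dr [-0.3, -0.7, -0.8]
```

View pics/g24.png

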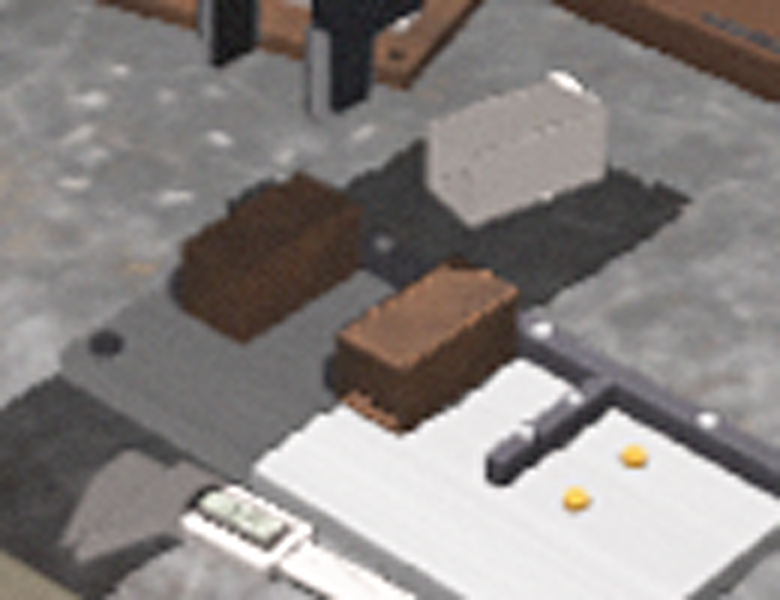

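{"method": "play_rows", "body": {"linear": [[0, 0, -6], [0, 0, -12], [5, 5, -15], [9, 10, -15], [12, 15, -15], [14, 20, -15], [16, 25, -15], [17, 30, -15], [18, 35, -15], [18, 38, -15]], "dr": [[0, 0, 0], [0, 0, 0], [0, 0, 0], [0, 0, 0], [0, 0, 0], [0, 0, 0], [0, 0, 0], [0, 0, 0], [0, 0, 0], [0, 0, 0]], "claw": [0.5, 0.5, 0.5, 0.5, 0.5, 0.5, 0.5, 0.5, 0.5, 0.5]}}

```text
t: 41.32
tool_pos: [352.5, 405.5, 241.2]
tcp_rot: [0.023, 1.0, -0.004, -0.007]
contact_force: [1.0, -0.2, 0.3]
finger_gap: 0.499
```

Run:
```python
from h import *
go()
c=cam('top'); crop(c,'g25t.png',284,230,120,64,6.6); cv2.imwrite('pics/full25.png',c['img'][:,:,::-1])
s=cam('scene'); crop(s,'g25.png',265,225,135,90,5.9)
```

```text
t 41.3 p [352.5 405.5 241.2] yaw 87.4 F [ 1.  -0.2  0.3] gap 0.499 q [-1.31  0.11  0.41  1.73 -0.05  1.33  0.64]
```

View pics/g25t.png

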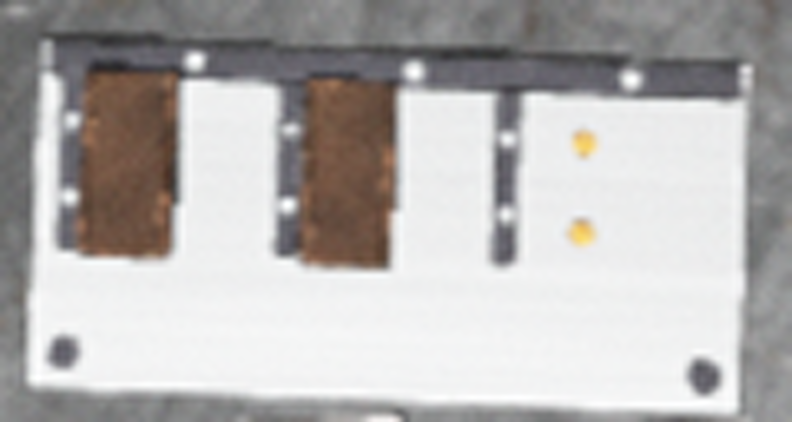

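View pics/g25.png

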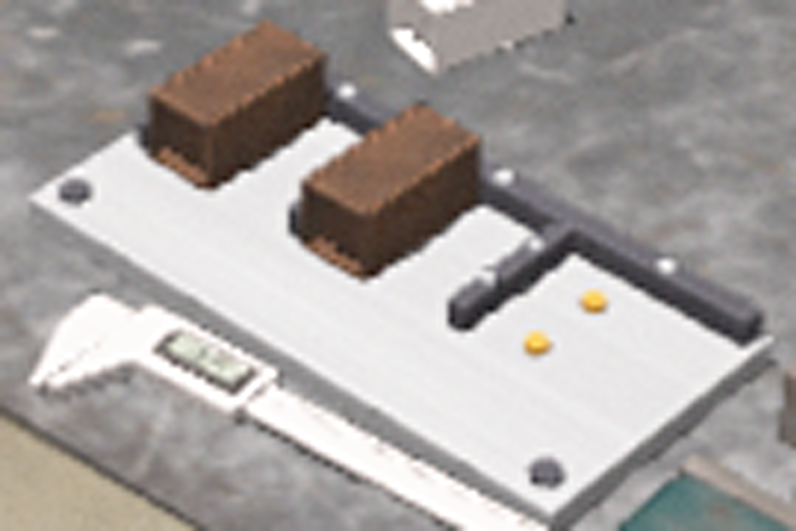

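View pics/full25.png

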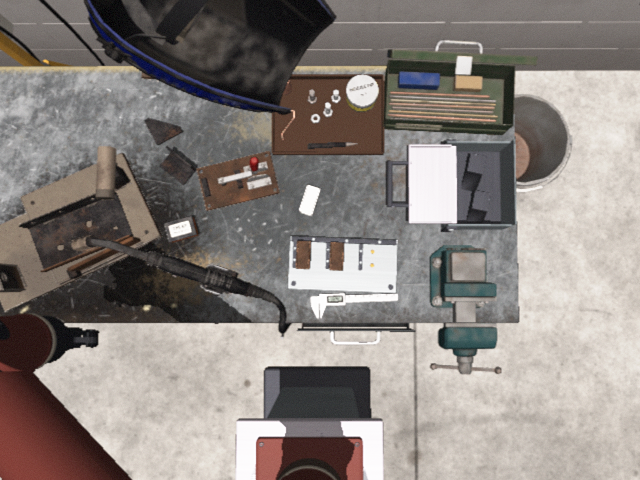

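Run:
```python
from h import *
c=cam('top'); s=cam('scene')
# sub-pixel edges of tube tops in top image: redness mask area moments
img=c['img'].astype(float)
sub=c['img'][225:300,280:405]
m=((sub[:,:,0].astype(int)-sub[:,:,2])>25).astype(np.uint8)
n,l,st,ce=cv2.connectedComponentsWithStats(m)
for i in range(1,n):
    if st[i,4]<100: continue
    cnt=cv2.findContours((l==i).astype(np.uint8),cv2.RETR_EXTERNAL,cv2.CHAIN_APPROX_NONE)[0][0]
    print(st[i],cv2.minAreaRect(cnt))
F=(489.4,-72.07,np.radians(-1.95))
Rz=R.from_euler('z',F[2]).as_matrix()
for k in (1,0):
    P=np.array([(46,32+72*k,42),(46,2+72*k,42),(-14,2+72*k,42),(-14,32+72*k,42)],float)@Rz.T+[F[0],F[1],0]
    q=proj(c,P); print('seat px zoomed',np.round((q-[284,230]+.5)*6.6-.5,0).tolist())
    q=proj(s,P); print('scene zoomed',np.round((q-[265,225]+.5)*5.9-.5,0).tolist())
```

```text
[ 15  16  16  28 386] ((22.52867889404297, 29.426433563232422), (14.182283401489258, 27.565567016601562), 2.8624050617218018)
[ 49  17  15  29 374] ((56.34482955932617, 30.862070083618164), (14.117733001708984, 27.737192153930664), 4.763640880584717)
seat px zoomed [[78.0, 71.0], [170.0, 74.0], [163.0, 258.0], [71.0, 255.0]]
scene zoomed [[260.0, 16.0], [322.0, 49.0], [205.0, 124.0], [143.0, 89.0]]
seat px zoomed [[299.0, 78.0], [391.0, 81.0], [385.0, 265.0], [293.0, 262.0]]
scene zoomed [[412.0, 97.0], [478.0, 133.0], [362.0, 212.0], [296.0, 175.0]]
```

Run:
```python
from h import *
acc=0
for i in range(6): acc=acc+cam('top')['img'].astype(float)
c={'img':(acc/6).astype(np.uint8)}
crop(c,'z1.png',288,234,60,45,13)
acc=0
for i in range(6): acc=acc+cam('scene')['img'].astype(float)
c={'img':(acc/6).astype(np.uint8)}
crop(c,'z2.png',283,226,70,50,11)
```

```text
(no output)
```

View pics/z1.png

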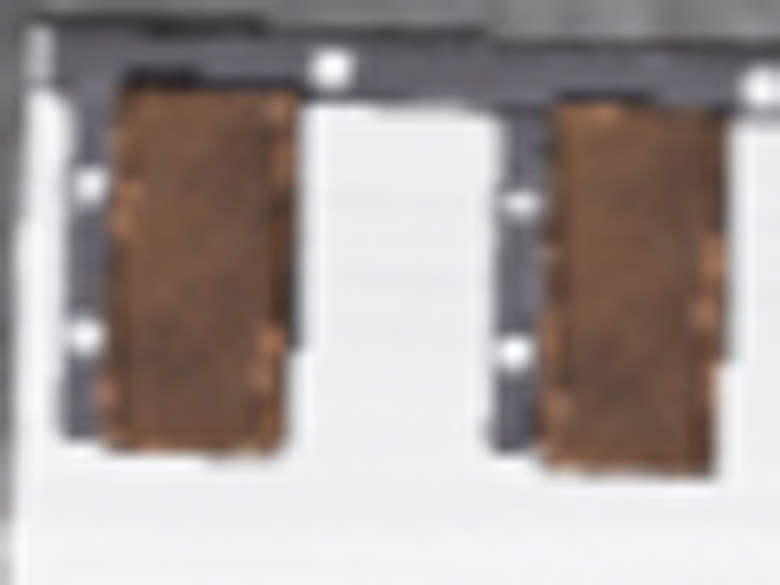

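View pics/z2.png

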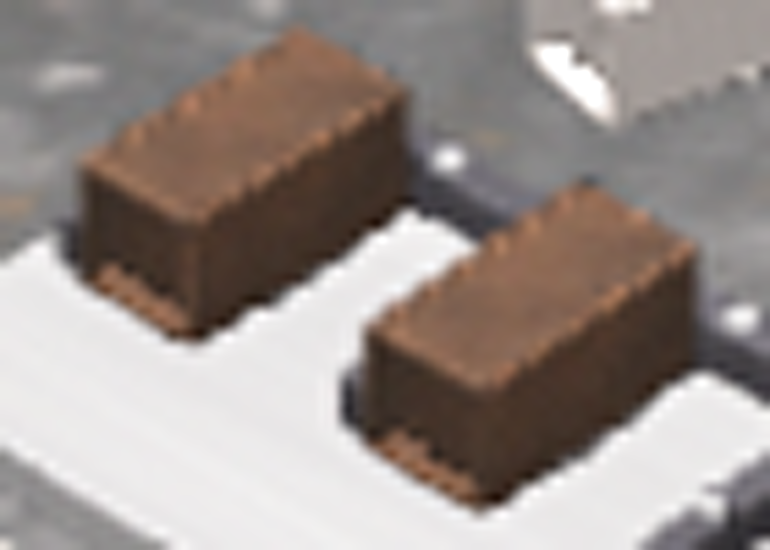

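Run:
```python
from h import *
a=fw(12,-15); a=(a[0],a[1]-1.5); print(a)
go((*a,240,-2),(*a,60,-2))
```

```text
(np.float64(500.3422850947455), np.float64(-89.32965041115853))
t 42.1 p [354.3 403.1 242.6] yaw 87.2 F [-0.6  0.3  0.5] gap 0.499 q [-1.31  0.1   0.41  1.73 -0.05  1.33  0.64]
(np.float64(500.3422850947455), np.float64(-89.32965041115853), 240, -2) lin [-16.96, -48.48, 0.32] dr [-0.8, -0.3, 89.2]
(np.float64(500.3422850947455), np.float64(-89.32965041115853), 60, -2) lin [-17.2, -48.37, 18.32] dr [-0.8, -0.3, 89.2]
```

{"method": "play_rows", "body": {"linear": [[-1.7, -4.8, 0], [-3.4, -9.7, 0], [-5.1, -14.5, 0], [-6.8, -19.4, 0], [-8.5, -24.2, 0], [-10.2, -29, 0], [-11.9, -33.9, 0], [-13.6, -38.7, 0], [-15.3, -43.6, 0], [-17, -48.5, 0]], "dr": [[0, 0, 9], [0, 0, 18], [0, 0, 27], [0, 0, 36], [0, 0, 45], [0, 0, 54], [0, 0, 63], [0, 0, 72], [-0.5, 0, 81], [-0.8, 0, 89.2]], "claw": [1, 1, 1, 1, 1, 1, 1, 1, 1, 1], "grip_force": 40}}

```text
t: 43.38
tool_pos: [501.0, -91.2, 243.5]
tcp_rot: [0.721, 0.693, 0.0, -0.002]
contact_force: [0.7, 0.0, -1.0]
finger_gap: -0.006
```

Run:
```python
from h import *
a=(500.3,-89.3)
go((*a,150,-2),(*a,60,-2),(*a,19,-2))
```

```text
t 43.4 p [501.  -91.2 243.5] yaw -2.2 F [ 0.7  0.  -1. ] gap -0.006 q [-0.81  0.02  0.93  1.82 -0.02  1.32  0.09]
(500.3, -89.3, 150, -2) lin [0.15, -0.05, 9.35] dr [-0.2, -0.2, -0.2]
(500.3, -89.3, 60, -2) lin [0.11, -0.03, 18.35] dr [-0.2, -0.2, -0.2]
(500.3, -89.3, 19, -2) lin [0.09, -0.01, 22.45] dr [-0.2, -0.2, -0.2]
```

{"method": "play_rows", "body": {"linear": [[0.1, 0, 6], [0.1, 0, 12], [0.1, 0, 16], [0.1, 0, 18], [0.1, 0, 18]], "dr": [[0, 0, 0], [0, 0, 0], [0, 0, 0], [0, 0, 0], [0, 0, 0]], "claw": [1, 1, 1, 1, 1]}}

```text
t: 44.0
tool_pos: [499.5, -89.6, 62.4]
tcp_rot: [0.721, 0.693, -0.001, -0.003]
contact_force: [0.6, 0.2, 1.1]
finger_gap: 0.006
```

Run:
```python
from h import *
a=(500.3,-89.3)
go((*a,19,-2))
s=cam('scene'); crop(s,'n1.png',265,205,130,100,6)
```

```text
t 44.0 p [499.5 -89.6  62.4] yaw -2.2 F [0.6 0.2 1.1] gap 0.006 q [-0.69  0.29  0.9   2.03 -0.28  0.96  0.31]
(500.3, -89.3, 19, -2) lin [0.02, 0.11, 4.34] dr [-0.3, -0.2, -0.2]
```

View pics/n1.png

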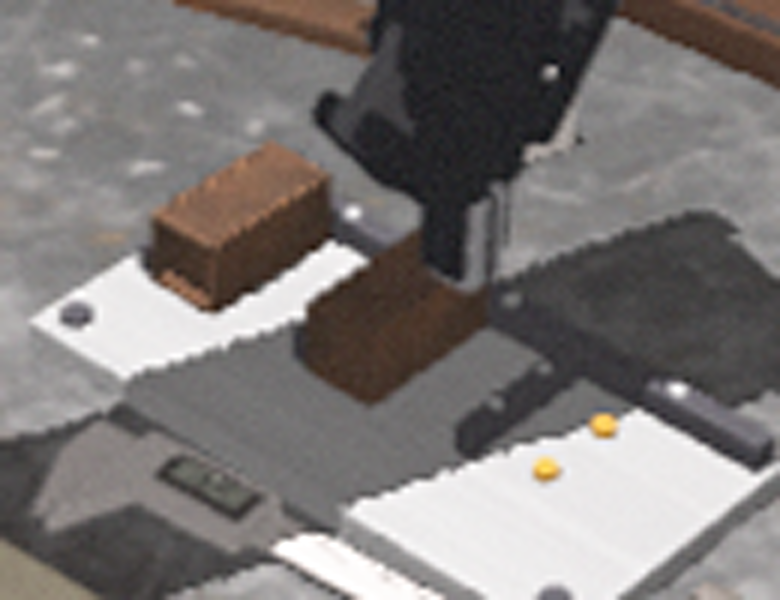

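{"method": "play_rows", "body": {"linear": [[0, 0.1, 1.5], [0, 0.1, 3], [0, 0.1, 4], [0, 0.1, 4.3], [0, 0.1, 4.3]], "dr": [[-0.3, -0.2, 0], [-0.3, -0.2, 0], [-0.3, -0.2, 0], [-0.3, -0.2, 0], [-0.3, -0.2, 0]], "claw": [1, 1, 1, 1, 1]}}

```text
t: 44.68
tool_pos: [501.2, -89.8, 20.5]
tcp_rot: [0.721, 0.693, 0.0, 0.001]
contact_force: [-0.5, -0.4, -0.1]
finger_gap: 0.004
```

{"method": "play_rows", "body": {"linear": [[0.1, 0, 0], [0.3, 0, 0], [0.5, 0, 0], [0.5, 0, 0]], "dr": [[0, 0, 0], [0, 0, 0], [0, 0, 0], [0, 0, 0]], "claw": [1, 1, 1, 1]}}

```text
t: 45.18
tool_pos: [501.5, -84.5, 20.6]
tcp_rot: [0.721, 0.693, 0.0, 0.001]
contact_force: [-0.5, -1.8, -0.3]
finger_gap: -0.003
```

{"method": "play_rows", "body": {"linear": [[0.1, 0, 0], [0.2, 0, 0], [0.2, 0, 0]], "dr": [[0, 0, 0], [0, 0, 0], [0, 0, 0]], "claw": [1, 1, 1]}}

```text
t: 45.55
tool_pos: [501.5, -84.2, 20.8]
tcp_rot: [0.721, 0.693, -0.0, 0.001]
contact_force: [-0.2, -5.9, 1.4]
finger_gap: -0.003
```

{"method": "play_rows", "body": {"linear": [[0.1, 0, 0], [0.2, 0, 0], [0.2, 0, 0]], "dr": [[0, 0, 0], [0, 0, 0], [0, 0, 0]], "claw": [1, 1, 1]}}

```text
t: 45.92
tool_pos: [501.5, -84.1, 20.9]
tcp_rot: [0.722, 0.692, -0.001, 0.002]
contact_force: [-1.5, -8.5, 1.0]
finger_gap: -0.002
```

{"method": "play_rows", "body": {"linear": [[-0.5, 0, 0], [-0.6, 0, 0], [-0.6, 0, -2], [-0.6, 0, -5], [-0.6, -2, -5], [2.5, -5, -5], [2.5, -5, -5]], "dr": [[0, 0, 0], [0, 0, 0], [0, 0, 0], [0, 0, 0], [0, 0, 0], [0, 0, 0], [0, 0, 0]], "claw": [1, 1, 1, 1, 1, 1, 1]}}

```text
t: 46.8
tool_pos: [450.7, -53.9, 70.3]
tcp_rot: [0.72, 0.694, -0.0, 0.001]
contact_force: [0.0, 0.6, 0.4]
finger_gap: 0.002
```

Run:
```python
from h import *
a=(453,-57)
go((*a,60,-2),(*a,20.5,-2))
s=cam('scene'); crop(s,'n2.png',265,205,130,100,6)
```

```text
t 46.8 p [450.7 -53.9  70.3] yaw -2.2 F [0.  0.6 0.4] gap 0.002 q [-0.87  0.12  0.96  2.15 -0.12  0.93  0.11]
(453, -57, 60, -2) lin [-0.3, 0.24, 1.03] dr [0.0, 0.1, -0.2]
(453, -57, 20.5, -2) lin [-0.3, 0.23, 4.98] dr [0.0, 0.1, -0.2]
```

View pics/n2.png

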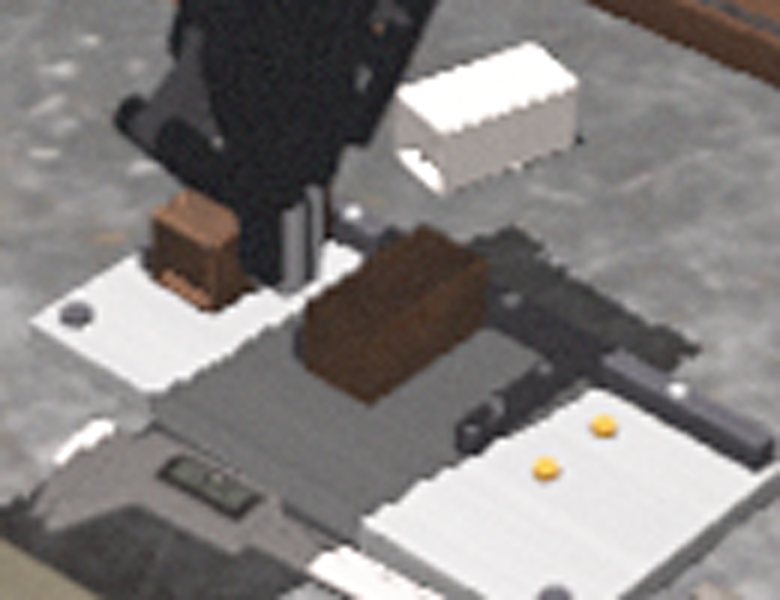

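{"method": "play_rows", "body": {"linear": [[-0.3, 0.2, 0], [-0.3, 0.2, 2], [-0.3, 0.2, 4], [-0.3, 0.2, 4.9], [-0.3, 0.2, 4.9]], "dr": [[0, 0, 0], [0, 0, 0], [0, 0, 0], [0, 0, 0], [0, 0, 0]], "claw": [1, 1, 1, 1, 1]}}

```text
t: 47.48
tool_pos: [454.0, -59.1, 21.5]
tcp_rot: [0.721, 0.693, -0.001, 0.002]
contact_force: [0.9, -0.8, 0.4]
finger_gap: -0.003
```

{"method": "play_rows", "body": {"linear": [[0, 0.2, 0], [0, 0.4, 0], [0, 0.6, 0], [0, 0.6, 0]], "dr": [[0, 0, 0], [0, 0, 0], [0, 0, 0], [0, 0, 0]], "claw": [1, 1, 1, 1]}}

```text
t: 47.98
tool_pos: [460.3, -59.2, 21.7]
tcp_rot: [0.721, 0.693, -0.001, 0.002]
contact_force: [0.4, 1.0, 0.7]
finger_gap: 0.001
```

{"method": "play_rows", "body": {"linear": [[0, 0.2, 0], [0, 0.3, 0], [0, 0.3, 0]], "dr": [[0, 0, 0], [0, 0, 0], [0, 0, 0]], "claw": [1, 1, 1]}}

```text
t: 48.35
tool_pos: [461.9, -59.2, 21.3]
tcp_rot: [0.721, 0.693, -0.001, 0.001]
contact_force: [-7.2, 1.2, 5.1]
finger_gap: -0.002
```

{"method": "play_rows", "body": {"linear": [[0, 0.2, 0], [0, 0.2, 0], [0, 0.2, 0]], "dr": [[0, 0, 0], [0, 0, 0], [0, 0, 0]], "claw": [1, 1, 1]}}

```text
t: 48.72
tool_pos: [461.8, -59.3, 20.8]
tcp_rot: [0.721, 0.693, -0.003, -0.001]
contact_force: [-7.7, -0.3, 5.4]
finger_gap: -0.004
```

{"method": "play_rows", "body": {"linear": [[0, -0.5, 0], [0, -0.7, -2], [0, -0.7, -5], [2, -0.7, -5], [4, 2, -5], [4.2, 4.1, -5], [4.2, 4.1, -5]], "dr": [[0, 0, 0], [0, 0, 0], [0, 0, 0], [0, 0, 0], [0, 0, 0], [0, 0, 0], [0, 0, 0]], "claw": [1, 1, 1, 1, 1, 1, 1]}}

```text
t: 49.6
tool_pos: [505.8, -18.8, 70.5]
tcp_rot: [0.721, 0.693, -0.003, -0.0]
contact_force: [-0.9, -0.4, -0.9]
finger_gap: -0.002
```

Run:
```python
from h import *
a=(503,-17)
go((*a,60,-2),(*a,20.5,-2))
s=cam('scene'); crop(s,'n3.png',265,205,130,100,6)
```

```text
t 49.6 p [505.8 -18.8  70.5] yaw -2.3 F [-0.9 -0.4 -0.9] gap -0.002 q [-0.85  0.28  0.92  2.02 -0.26  0.97  0.15]
(503, -17, 60, -2) lin [0.17, -0.29, 1.05] dr [-0.2, 0.2, -0.3]
(503, -17, 20.5, -2) lin [0.18, -0.27, 5.0] dr [-0.2, 0.2, -0.3]
```

View pics/n3.png

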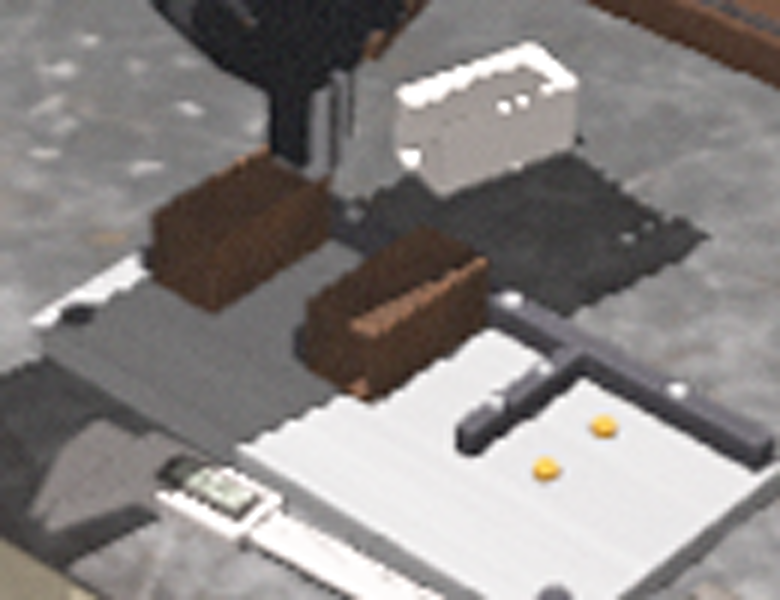

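{"method": "play_rows", "body": {"linear": [[0.1, -0.2, 1.5], [0.1, -0.2, 3.5], [0.1, -0.2, 4.8], [0.1, -0.2, 5], [0.1, -0.2, 5]], "dr": [[-0.2, 0.2, 0], [-0.2, 0.2, 0], [-0.2, 0.2, 0], [-0.2, 0.2, 0], [-0.2, 0.2, 0]], "claw": [1, 1, 1, 1, 1]}}

```text
t: 50.28
tool_pos: [502.4, -18.6, 20.5]
tcp_rot: [0.721, 0.693, -0.001, -0.001]
contact_force: [0.5, 0.0, -0.0]
finger_gap: 0.003
```

{"method": "play_rows", "body": {"linear": [[0.2, 0, 0], [0.4, 0, 0], [0.5, 0, 0], [0.5, 0, 0]], "dr": [[0, 0, 0], [0, 0, 0], [0, 0, 0], [0, 0, 0]], "claw": [1, 1, 1, 1]}}

```text
t: 50.78
tool_pos: [502.7, -13.4, 20.5]
tcp_rot: [0.721, 0.693, -0.001, -0.001]
contact_force: [-0.3, 0.6, -0.7]
finger_gap: -0.004
```

{"method": "play_rows", "body": {"linear": [[0.1, 0, 0], [0.2, 0, 0], [0.3, 0, 0], [0.3, 0, 0]], "dr": [[0, 0, 0], [0, 0, 0], [0, 0, 0], [0, 0, 0]], "claw": [1, 1, 1, 1]}}

```text
t: 51.28
tool_pos: [502.9, -12.2, 20.7]
tcp_rot: [0.722, 0.692, -0.001, 0.0]
contact_force: [-0.5, -6.4, 0.8]
finger_gap: 0.001
```

{"method": "play_rows", "body": {"linear": [[0.1, 0, 0], [0.2, 0, 0], [0.2, 0, 0]], "dr": [[0, 0, 0], [0, 0, 0], [0, 0, 0]], "claw": [1, 1, 1]}}

```text
t: 51.65
tool_pos: [502.9, -12.1, 20.7]
tcp_rot: [0.722, 0.692, -0.002, 0.001]
contact_force: [-0.9, -8.7, 2.3]
finger_gap: 0.001
```

{"method": "play_rows", "body": {"linear": [[-0.5, 0, 0], [-0.6, 0, -2], [-0.6, 0, -5], [0, -2, -5], [2.7, -4.9, -5], [2.7, -4.9, -5], [2.7, -4.9, -5]], "dr": [[0, 0, 0], [0, 0, 0], [0, 0, 0], [0, 0, 0], [0, 0, 0], [0, 0, 0], [0, 0, 0]], "claw": [1, 1, 1, 1, 1, 1, 1]}}

```text
t: 52.52
tool_pos: [455.5, 17.6, 70.9]
tcp_rot: [0.722, 0.692, -0.001, 0.001]
contact_force: [0.7, 0.1, -0.4]
finger_gap: 0.0
```

Run:
```python
from h import *
go((456,14,60,-2),(456,14,20.5,-2))
```

```text
t 52.5 p [455.5  17.6  70.9] yaw -2.4 F [ 0.7  0.1 -0.4] gap 0.000 q [-1.03  0.12  0.96  2.14 -0.12  0.94 -0.05]
(456, 14, 60, -2) lin [-0.35, 0.06, 1.09] dr [-0.0, 0.2, -0.4]
(456, 14, 20.5, -2) lin [-0.34, 0.07, 5.04] dr [-0.0, 0.2, -0.4]
```

{"method": "play_rows", "body": {"linear": [[-0.3, 0, 1], [-0.3, 0, 3], [-0.3, 0, 4.5], [-0.3, 0, 5], [-0.3, 0, 5]], "dr": [[0, 0.2, -0.4], [0, 0.2, -0.4], [0, 0.2, -0.4], [0, 0.2, -0.4], [0, 0.2, -0.4]], "claw": [1, 1, 1, 1, 1]}}

```text
t: 53.15
tool_pos: [455.6, 13.7, 20.9]
tcp_rot: [0.72, 0.694, -0.0, -0.0]
contact_force: [-0.1, 0.2, 0.9]
finger_gap: 0.003
```

{"method": "play_rows", "body": {"linear": [[0, 0.2, 0], [0, 0.4, 0], [0, 0.6, 0], [0, 0.6, 0]], "dr": [[0, 0, 0], [0, 0, 0], [0, 0, 0], [0, 0, 0]], "claw": [1, 1, 1, 1]}}

```text
t: 53.65
tool_pos: [461.8, 13.6, 21.1]
tcp_rot: [0.72, 0.694, -0.0, -0.0]
contact_force: [0.4, -0.6, -0.7]
finger_gap: -0.002
```

{"method": "play_rows", "body": {"linear": [[0, 0.2, 0], [0, 0.3, 0], [0, 0.4, 0], [0, 0.4, 0]], "dr": [[0, 0, 0], [0, 0, 0], [0, 0, 0], [0, 0, 0]], "claw": [1, 1, 1, 1]}}

```text
t: 54.15
tool_pos: [464.7, 13.5, 20.8]
tcp_rot: [0.72, 0.694, -0.001, -0.001]
contact_force: [-4.7, 0.9, 3.7]
finger_gap: -0.004
```

{"method": "play_rows", "body": {"linear": [[0, 0.2, 0], [0, 0.2, 0], [0, 0.2, 0]], "dr": [[0, 0, 0], [0, 0, 0], [0, 0, 0]], "claw": [1, 1, 1]}}

```text
t: 54.52
tool_pos: [464.7, 13.4, 20.2]
tcp_rot: [0.72, 0.694, -0.002, -0.002]
contact_force: [-8.8, 0.5, 5.3]
finger_gap: 0.001
```

{"method": "play_rows", "body": {"linear": [[0, -0.5, 0], [0, -0.8, -2], [0, -0.8, -7], [0, -0.8, -12], [5, -2, -15], [10, -4, -17], [15, -6, -18], [20, -7, -18], [25, -8, -18], [30, -9, -18]], "dr": [[0, 0, 0], [0, 0, 0], [0, 0, 0], [0, 0, 0], [0, 0, 0], [0, 0, 0], [0, 0, 0], [0, 0, 0], [0, 0, 0], [0, 0, 0]], "claw": [1, 1, 1, 1, 1, 1, 1, 1, 1, 1]}}

```text
t: 55.78
tool_pos: [386.7, 318.2, 201.0]
tcp_rot: [0.72, 0.694, -0.002, -0.003]
contact_force: [0.8, -0.2, 0.8]
finger_gap: 0.004
```

Run:
```python
from h import *
go()
acc=0
for i in range(3): acc=acc+cam('top')['img'].astype(float)
c={'img':(acc/3).astype(np.uint8)}
crop(c,'z3.png',284,230,120,90,6.6); crop(c,'z5.png',375,130,150,110,5.2)
s=cam('scene'); crop(s,'z4.png',260,180,320,190,2.5)
```

```text
t 55.8 p [386.7 318.2 201. ] yaw -2.1 F [ 0.8 -0.2  0.8] gap 0.004 q [-1.4   0.04  0.65  1.89 -0.03  1.23 -0.78]
```

View pics/z3.png

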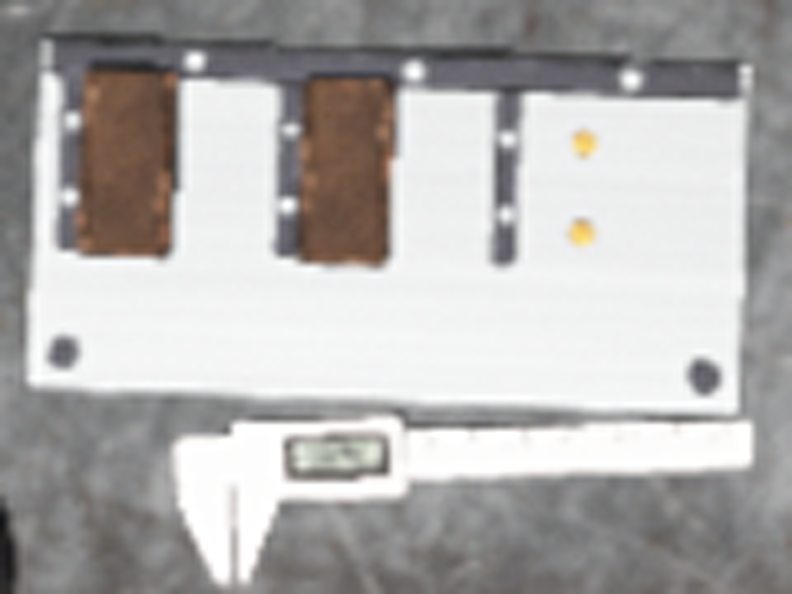

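View pics/z4.png

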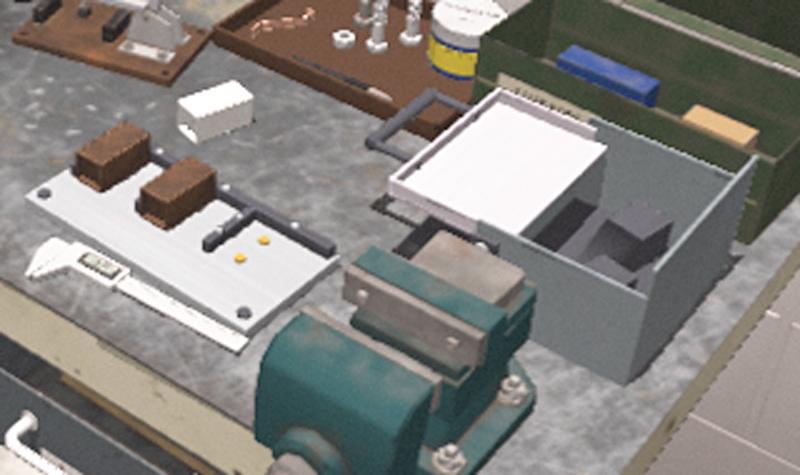

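View pics/z5.png

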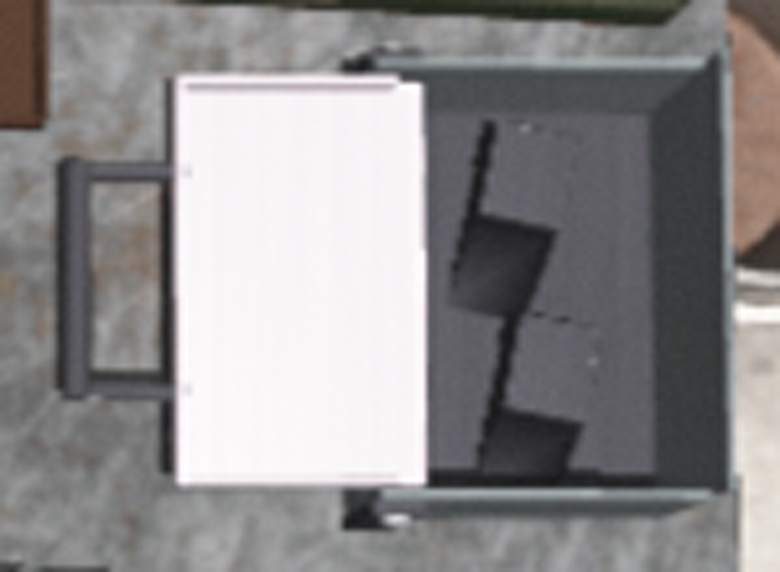

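Run:
```python
from h import *
s=cam('scene'); crop(s,'z6.png',60,70,360,200,2.2)
c=cam('top'); P=ray(c,[(200,100)],0); print(P, ray(s,[(330,140)],0),proj(s,[[850,150,0],[850,300,0],[800,0,0],[700,400,0]]))
```

```text
[[860.7743184  249.82852182   0.        ]] [[944.47273713 301.71986767   0.        ]] [[352.45673437 170.61471635]
 [308.36605108 152.2465941 ]
 [389.37823024 199.12175021]
 [242.20331744 160.62580678]]
```

View pics/z6.png

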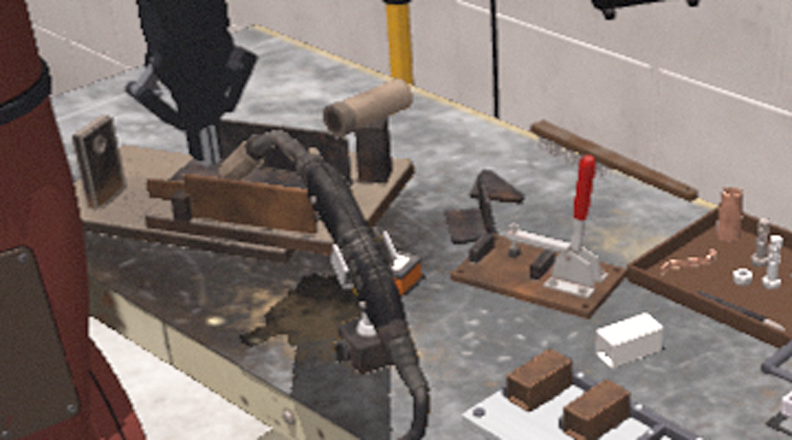

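```bash
python3 -c "
from plant import *
s=read_state(); print(s['t'],s['contact_force']); print(sign_off())"
```

```text
56.075 [ 0.77884303 -0.44585698  0.05121023]
the job is handed in; nothing more can be done
None
```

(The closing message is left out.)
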